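# Nest the washed plant pots on their slabs

### The job

Put the washed plant pots away upside down as they stand, nested by size: on the middle of the round slab the smallest round pot first, then the middle one over it and the largest over both; on the middle of the square slab the small square pot, then the large square one over it, its sides lined up so that it goes right down. Every rim must sit flat on its slab; set the pots down rather than dropping them, and leave the brush, the dipper and the jar where they are.

Things in the scene. Friction and masses are not known exactly. Their poses are not given: they have to be found in the camera images.
- round_large_center (a point): Clay plant pot, round, standing upside down (open rim below, closed base on top with three small dark drain holes). The largest round one: 72 high; outside diameter 70 at the rim (below), about 66 over the collar, narrowing to 62 at the top; inside diameter 64 at the rim, 56 at the top; inner depth 68. About 140 g. The point is on the pot's axis, half-way up; its z axis points up, 36 mm above the rim.
- round_medium_center (a point): Clay plant pot, round, standing upside down (open rim below, closed base on top with three small dark drain holes). The middle round one: 58 high; outside diameter 54 at the rim (below), about 50 over the collar, narrowing to 47 at the top; inside diameter 48 at the rim, 41 at the top; inner depth 54. About 80 g. The point is on the pot's axis, half-way up; its z axis points up, 29 mm above the rim.
- round_small_center (a point): Clay plant pot, round, standing upside down (open rim below, closed base on top with three small dark drain holes). The smallest round one: 46 high; outside diameter 38 at the rim (below), about 34 over the collar, narrowing to 33 at the top. About 45 g. The point is on the pot's axis, half-way up; its z axis points up, 23 mm above the rim.
- square_large_center (a point): Clay plant pot, square, standing upside down (open rim below, closed base on top with three small dark drain holes). The larger square one: 66 high; body 66 x 66 with straight walls, an 11 mm high collar of 70 x 70 at the rim (below); opening 62 x 62, 60 x 60 further in; inner depth 62. About 140 g. The point is on the pot's axis, half-way up; its z axis points up, 33 mm above the rim; x and y axes are square to its sides.
- square_small_center (a point): Clay plant pot, square, standing upside down (open rim below, closed base on top with three small dark drain holes). The smaller square one: 50 high; body 44 x 44 with straight walls, an 11 mm high collar of 48 x 48 at the rim (below). About 70 g. The point is on the pot's axis, half-way up; its z axis points up, 25 mm above the rim; x and y axes are square to its sides.
- round_slab_top (a point): Round grey concrete slab, 110 in diameter, 10 thick, fixed flat on the bench. The point is the centre of its top face; z up.
- square_slab_top (a point): Square grey concrete slab, 100 x 100, 10 thick, fixed flat on the bench. The point is the centre of its top face; z up, x and y square to its sides.
- brush_center (a point): Bystander: hand brush, bristles down, 110 long (its x axis), 42 wide, 36 high, wooden back with white bristles. The point is its centre, 18 mm above the bench.
- dipper_center (a point): Bystander: red plastic dipper, a bowl 116 across and 75 high with a 120 mm handle pointing along its -x. The point is on the bowl's axis, half-way up.
- jar_center (a point): Bystander: closed glass jar with a metal twist cap, about 76 across and 100 high, upright. The point is its centre, 50 mm above the bench.

How it is judged:
At the end, for the whole second after the job is handed in: All five pots stand upside down with their rims flat on their slab (height within 4 mm, tilt under 0.1 rad), each centred within 15 mm of the middle of its slab: the three round pots nested on the round slab, the two square pots nested on the square slab; all released and at rest (horizontal distance between each of round_large_center, round_medium_center, round_small_center and round_slab_top below 0.015 m and z of round_large_center in the frame of round_slab_top between 0.032 and 0.04 m and angle between each of round_large_center, round_medium_center, round_small_center, square_large_center, square_small_center's own z axis and vertical below 0.1 rad and linear speed of each of round_large, round_medium, round_small, square_large, square_small below 0.02 m/s and z of round_medium_center in the frame of round_slab_top between 0.025 and 0.033 m and z of round_small_center in the frame of round_slab_top between 0.019 and 0.027 m and horizontal distance between each of square_large_center, square_small_center and square_slab_top below 0.015 m and z of square_large_center in the frame of square_slab_top between 0.029 and 0.037 m and z of square_small_center in the frame of square_slab_top between 0.021 and 0.029 m); the robot touches nothing.
It fails at once if a pot is dropped (falls free from more than about 2 cm) ((linear speed of round_large above 0.6 m/s and contact force between the fingers and round_large below 0.05 N) or (linear speed of round_medium above 0.6 m/s and contact force between the fingers and round_medium below 0.05 N) or (linear speed of round_small above 0.6 m/s and contact force between the fingers and round_small below 0.05 N) or (linear speed of square_large above 0.6 m/s and contact force between the fingers and square_large below 0.05 N) or (linear speed of square_small above 0.6 m/s and contact force between the fingers and square_small below 0.05 N)).
It fails at once if the brush, the dipper or the jar is moved by more than 30 mm (distance of any of brush_center, dipper_center, jar_center from where it was at the start of the episode above 0.03 m).
It also fails if it takes over 136 s, if anything falls off the work surface, if the arm or the gripper's body presses on something with over 40 N, if the wrist force passes 120 N, or if a joint passes its speed limit or range.

### The arm

A 7-joint arm with a two-finger parallel gripper is mounted at the origin on the work surface. World frame = base frame: x ahead of the robot, y to its left, z up, the work surface at z = 0. Lengths are in m, angles in rad, forces in N, time in s.
With the tool pointing down it reaches from about 0.4 to 0.875 m from the base axis. Payload 19.3 kg.
Tool frame: the origin (TCP) lies between the finger pads; the fingertips stand ahead of it and the grasp point (between the pads) lies 8 mm behind it (bot.tip_extent is the x of the fingertips in the tool frame, in m); x points along the fingers, y is the direction in which the jaws open and shut, and the axes are right-handed (so a half turn about x gives the same grasp; the last joint's range is limited). The gripper opens to 85 mm and grips with 20 to 120 N. Pads are 22 mm wide; open, the fingers measure 114 mm over their backs; the gripper's body (76 mm by 85 mm) begins 54 mm behind the grasp point. The pads swing forward as they close: fully open they stand 13 mm farther back than shut.
Start: joints at [-1.408, 0.521, -0.036, 1.599, 0.021, 1.021, -0.113], TCP at [0.144, 0.608, 0.242] pointing down, gripper open.
Joint ranges: [-2.91, 2.91], [-0.3, 2.13], [-1.5, 1.42], [0.17, 2.43], [-1.26, 4.41], [0.16, 1.93], [-2.52, 2.52]. Speed limits (rad/s): [1.89, 1.89, 2.39, 2.39, 3.01, 3.01, 3.01].

### API

Orientations are given as [roll, pitch, yaw] about the fixed x, y, z axes, in that order (R = Rz(yaw) Ry(pitch) Rx(roll)).
In Python, from workcell import observe, grab_frame, camera_info, bot, nets gives the robot as it stands.
- The arm moves only by the tool jog_arm, never from a script. Its argument "commands" is a list of rows, each a list of 6 numbers: the shift along the tool's x, y, z in mm, then the turn, a rotation vector about the tool's x, y, z in rad. A call has 1 to 20 rows; each row shifts and turns the pose as measured when the row begins, along the tool's axes as they then stand; what a row does not reach is not made up. A row lasts 1/10 s, in which the tool goes at most 50 mm and 8.59 degrees, less where a joint would pass 70% of its speed; a pose out of reach is approached as far as the arm can. A call is refused whole if a number of a shift passes 50 or a number of a turn 0.15, either way. A call with a gripper value outside its range is refused whole. "gripper" is the closure in counts, from 0 (fully open) to 255 (shut), set as the call begins (left out, the last holds). The fingers move at their own pace and stop on an object; "newtons" is the grip in N (left out, the last holds). Time passes only in rows, so rows that do not move let the fingers close. It gives the time, the measured TCP pose, the force and the opening at its end, in the units of the state.
- observe(): the state, without advancing time (a new reading comes with each control period).
- grab_frame(name): name is "scene" or "top" or "wrist"; returns the picture (480x640x3 uint8, red, green, blue); there is no depth.
- camera_info(name): a dict with "fov_y" (degrees; the focal length in pixels is half the picture's height over the tangent of half this angle, whatever the lens; pixels are square), "cx", "cy" (the principal point, pixels), "R" (3x3) and "t" (3): a world point X has camera coordinates R X + t; the wrist camera has in their place "tool_from_camera" (4x4, takes a point from camera to tool coordinates, whose origin is the TCP and whose axes are the tool frame's). Camera axes: x right, y down, z forward; pixel columns grow to the right and rows downward; lengths in m; the calibration is good to about 2 mm. A picture is of the moment at which its call begins: read the wrist's pose just before it. camera_info takes no time and is no camera call.
- bot.job_done(): hands the job in, once; it reports no verdict.
Trained networks look in the newest picture that a camera, given by its name, has taken for a name from the list of things; names that differ only in an ending like _2 or _b are one class to them, and where a whole thing is asked for, a point or a joint stands for the part that bears it (a point fixed in the world has none). Each returns a list of dicts, best first, with "p" (0 to 1); they miss things now and then, are a little off and sometimes report something else, mostly with a low value. They report only what shows in the picture. A call takes as long as a camera call.
- nets.find_in(camera, name): "rect" ([left, top, right, bottom] in pixels, round what is visible of it).
- nets.silhouettes(camera, name): "mask" (480x640 bool, what is visible of it) and "rect" ([left, top, right, bottom] in pixels, round what is visible of it).
- nets.pinpoint(camera, name): "location" ([column, row] in pixels: a listed point, or the origin of a listed thing).
The state is a dict: "clock": time; "qpos": joint angles; "qd": joint speeds; "joint_efforts": joint torques, N m; "position": TCP position; "tool_rot": TCP orientation; "force": force on the tool from outside, world axes, zero at the start; "moment": the same for the moment, N m; "grip_width": finger opening in m.
Only numpy, scipy, OpenCV 4.12 (cv2) and the standard library are available. Lean on these libraries where they do the work, as an engineer would, in place of code of your own. Each camera call takes 0.05 s, during which the arm holds its last target.

## Working session

There is one attempt and no reset: what is moved stays moved. The work goes in short steps, Python scripts to look and compute and a tool call to move; the robot and the scene stay as the last step left them, time stands still between calls to the robot, and variables do not carry over. Pictures are saved under pics/ and viewed, and the job is handed in when it is done.

Besides the shell and the picture viewer there is one more tool, called after "Call:" by a JSON object that holds its "fn" and its "kwargs", one argument or row to a line. jog_arm: Moves the arm, as the interface text tells. Its arguments: {"type":"object","properties":{"commands":{"type":"array","items":{"type":"array","items":{"type":"number"}}},"gripper":{"type":"number"},"newtons":{"type":"number"}},"required":["commands"]}

```bash
ls; mkdir -p pics
cat > h.py <<'E'
import numpy as np, cv2
from workcell import observe, grab_frame, camera_info, bot, nets
def save(cam,name):
    im=grab_frame(cam); cv2.imwrite(f'pics/{name}.png',im[:,:,::-1]); return im
def K(ci,h=480):
    f=h/2/np.tan(np.radians(ci['fov_y'])/2); return f
from scipy.spatial.transform import Rotation as Ro
def ray(cam,uv,st=None):
    ci=camera_info(cam); f=K(ci)
    d=np.array([(uv[0]-ci['cx'])/f,(uv[1]-ci['cy'])/f,1.])
    if 'R' in ci:
        R=np.array(ci['R']);t=np.array(ci['t']); return -R.T@t, R.T@d
    T=np.array(ci['tool_from_camera']); st=st or observe()
    Rt=Ro.from_euler('xyz',st['tool_rot']).as_matrix()
    o=Rt@T[:3,3]+np.array(st['position']); return o, Rt@T[:3,:3]@d
def atz(cam,uv,z,st=None):
    o,d=ray(cam,uv,st); return o+d*(z-o[2])/d[2]
def proj(cam,X,st=None):
    ci=camera_info(cam); f=K(ci); X=np.atleast_2d(X)
    if 'R' in ci: c=X@np.array(ci['R']).T+np.array(ci['t'])
    else:
        T=np.array(ci['tool_from_camera']); st=st or observe()
        Rt=Ro.from_euler('xyz',st['tool_rot']).as_matrix()
        c=((X-np.array(st['position']))@Rt-T[:3,3])@T[:3,:3]
    return np.c_[c[:,0]/c[:,2]*f+ci['cx'],c[:,1]/c[:,2]*f+ci['cy']]
E
python3 - <<'E'
from h import *
print(observe()); print(bot.tip_extent)
for c in ['scene','top','wrist']:
    print(c,camera_info(c)); save(c,c+'0')
E
```

```text
pics
{'clock': 0.0, 'qpos': array([-1.40819987,  0.52201991, -0.03631702,  1.5999687 ,  0.02118965,
        1.02107559, -0.11277932]), 'qd': array([-2.03692523e-04, -7.05727830e-04, -3.83619889e-04,  1.82980989e-03,
       -6.81097356e-05, -1.54179537e-04,  9.51024931e-05]), 'joint_efforts': array([-1.79675284e-03, -9.27109051e+01,  1.97895862e+00, -3.69929409e+01,
        1.76573783e-02,  8.31015495e-03,  3.89903960e-05]), 'position': array([0.1441539 , 0.60784016, 0.24173623]), 'tool_rot': array([-1.50445482,  1.56970935, -1.73725569]), 'force': array([-0.45200052,  0.57068198,  0.19088588]), 'moment': array([-0.05350005, -0.0322942 , -0.0113867 ]), 'grip_width': 0.0851270843410373}
0.011
scene {'fov_y': 55.186104294654356, 'cx': 315.40741381543427, 'cy': 238.29902470633994, 'R': array([[ 0.54672326,  0.83703637,  0.02153588],
       [ 0.53231247, -0.32760458, -0.78058867],
       [-0.64632586,  0.4382298 , -0.62467394]]), 't': array([-0.26696456, -0.23804007,  1.45288976])}
top {'fov_y': 49.72042103779762, 'cx': 316.25795006369117, 'cy': 229.8201072678898, 'R': array([[ 6.74615354e-03, -9.99977016e-01, -6.76000762e-04],
       [-9.94102747e-01, -6.63335244e-03, -1.08239214e-01],
       [ 1.08232242e-01,  1.40221257e-03, -9.94124648e-01]]), 't': array([-0.02563769,  0.54654571,  1.48972181])}
wrist {'fov_y': 59.0968476383117, 'cx': 320.2514412008408, 'cy': 243.39025386898902, 'tool_from_camera': array([[ 7.55615130e-04, -2.65595950e-01,  9.64084136e-01,
        -1.30882197e-01],
       [ 9.99999638e-01,  5.77256226e-04, -6.24735870e-04,
         3.03994875e-04],
       [-3.90596252e-04,  9.64084259e-01,  2.65596290e-01,
        -6.75266307e-02],
       [ 0.00000000e+00,  0.00000000e+00,  0.00000000e+00,
         1.00000000e+00]])}
```

View pics/top0.png

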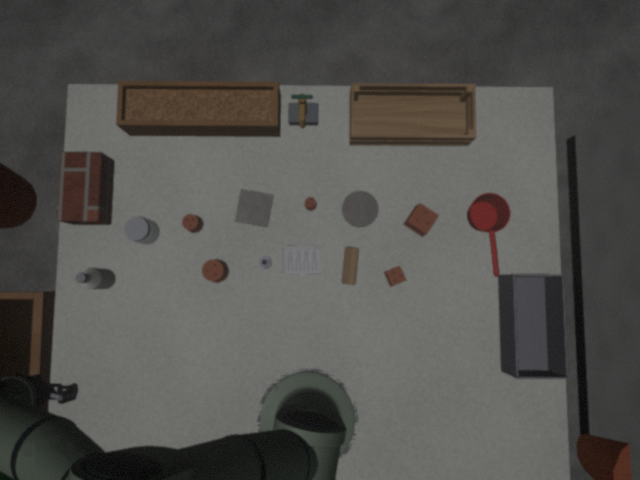

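View pics/scene0.png

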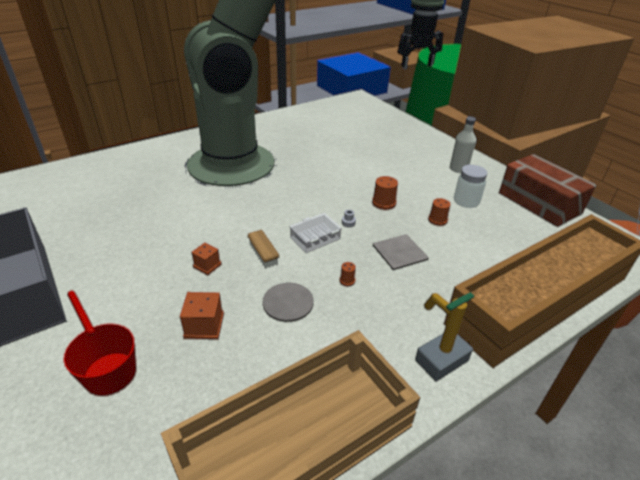

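View pics/wrist0.png

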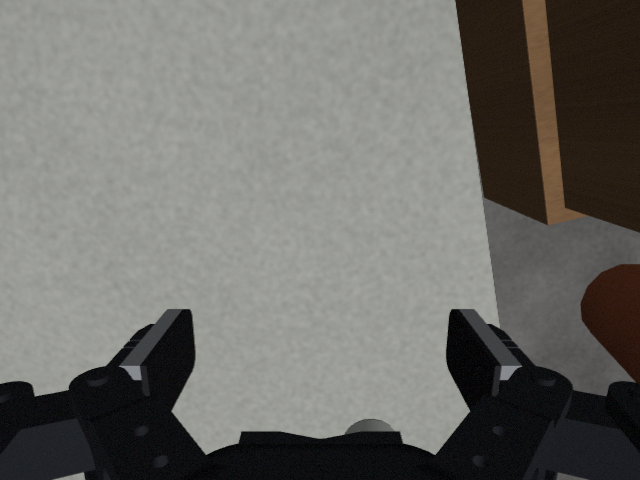

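The top picture shows the round pots at (214,270), (192,223) and (310,204), and the square pots at (421,220) and (396,276). The slabs are at (360,209) and (255,208). Next I'll measure all of them.

```bash
cat > m.py <<'E'
from h import *
Z={'round_large_center':.036,'round_medium_center':.029,'round_small_center':.023,'square_large_center':.033,'square_small_center':.025,'round_slab_top':.01,'square_slab_top':.01,'brush_center':.018,'dipper_center':.0375,'jar_center':.05}
if __name__=='__main__':
    for c in ['top','scene']: grab_frame(c)
    for n,z in Z.items():
        for c in ['top','scene']:
            r=nets.pinpoint(c,n)
            for q in r[:2]: print(n,c,round(q['p'],2),np.round(q['location'],1),np.round(atz(c,q['location'],z)[:2],4))
    print(observe()['clock'])
E
python3 m.py
```

```text
round_large_center top 0.66 [214.8 269.4] [0.4287 0.2712]
round_large_center scene 0.69 [387.6 194.1] [0.4373 0.2702]
round_medium_center top 0.85 [194.5 224.6] [0.5598 0.3359]
round_medium_center scene 0.93 [438.4 209.2] [0.5571 0.3468]
round_small_center top 0.58 [420.3 219. ] [ 0.5816 -0.3289]
round_small_center top 0.41 [312.8 201.8] [ 0.6309 -0.0111]
round_small_center scene 0.58 [346.6 272.9] [ 0.6239 -0.0053]
square_large_center top 0.59 [418.9 219. ] [ 0.5803 -0.3228]
square_large_center scene 0.78 [201.1 310.2] [ 0.5663 -0.3263]
square_small_center top 0.65 [392.7 277.9] [ 0.4078 -0.2456]
square_small_center scene 0.93 [209.  259.6] [ 0.4222 -0.2495]
round_slab_top top 0.55 [357.3 207.6] [ 0.6164 -0.144 ]
round_slab_top scene 0.59 [285.8 300.8] [ 0.6149 -0.1584]
square_slab_top top 0.85 [255.9 207.4] [0.615  0.1587]
square_slab_top scene 0.65 [401.  250.9] [0.6196 0.1628]
brush_center top 0.8 [350.3 260.3] [ 0.4586 -0.1225]
brush_center scene 0.31 [208.6 256.6] [ 0.404  -0.2437]
dipper_center top 0.86 [488.1 211.1] [ 0.6044 -0.5249]
dipper_center top 0.27 [352.  262.7] [ 0.4507 -0.1262]
dipper_center scene 0.84 [106.6 363.8] [ 0.6017 -0.5172]
jar_center top 0.83 [143.1 228.4] [0.5453 0.4794]
jar_center scene 0.79 [470.4 186.5] [0.5438 0.4786]
1.25
```

```bash
cat > fit.py <<'E'
from h import *
from scipy.optimize import minimize
def ring(r,z,n=48):
    a=np.linspace(0,2*np.pi,n,endpoint=False); return np.c_[r*np.cos(a),r*np.sin(a),0*a+z]
def sq(s,z):
    h=s/2; return np.array([[h,h,z],[-h,h,z],[-h,-h,z],[h,-h,z]])
M={'round_large':np.r_[ring(.035,0),ring(.035,.012),ring(.031,.072)],
'round_medium':np.r_[ring(.027,0),ring(.027,.01),ring(.0235,.058)],
'round_small':np.r_[ring(.019,0),ring(.019,.008),ring(.0165,.046)],
'square_large':np.r_[sq(.07,0),sq(.07,.011),sq(.066,.066)],
'square_small':np.r_[sq(.048,0),sq(.048,.011),sq(.044,.05)],
'round_slab':np.r_[ring(.055,0),ring(.055,.01)],
'square_slab':np.r_[sq(.1,0),sq(.1,.01)]}
def soft(P,S=8):
    x0,y0=0,0
    h=cv2.convexHull(P.astype(np.float32))[:,0]
    m=np.zeros((480,640),np.uint8)
    cv2.fillConvexPoly(m,np.round(h*256).astype(np.int32),255,cv2.LINE_AA,8)
    return m/255.
def pose(n,p,z0=0.):
    c,s=np.cos(p[2]),np.sin(p[2]); V=M[n]; return np.c_[V[:,0]*c-V[:,1]*s+p[0],V[:,0]*s+V[:,1]*c+p[1],V[:,2]+z0]
def fit(n,masks,p0,z0=0.,st=None):
    "masks: dict cam->bool"
    rd='round' in n
    def cost(q):
        p=[q[0]/1000,q[1]/1000,0 if rd else q[2]/100]
        return sum(np.abs(soft(proj(c,pose(n,p,z0),st))-m).sum()/m.sum() for c,m in masks.items())
    best=None
    for y in ([0] if rd else [-60,-20,20,60]):
        q=np.array([p0[0]*1000,p0[1]*1000]+([] if rd else [y]),float)
        sim=np.vstack([q]+[q+8*np.eye(len(q))[i]*(1 if i<2 else 2.5) for i in range(len(q))])
        r=minimize(cost,q,method='Nelder-Mead',options=dict(initial_simplex=sim,xatol=.1,fatol=1e-4))
        if best is None or r.fun<best.fun: best=r
    q=best.x; return np.round([q[0]/1000,q[1]/1000,0 if rd else q[2]/100],4),best.fun
E
cat > coarse.py <<'E'
from fit import *
P={'round_large':(.433,.27),'round_medium':(.558,.34),'round_small':(.627,-.008),'square_large':(.573,-.325),'square_small':(.415,-.247),'round_slab':(.616,-.15),'square_slab':(.617,.16)}
ims={c:grab_frame(c) for c in ['top','scene']}
vis={c:i.copy() for c,i in ims.items()}
for n,p in P.items():
    full=n+('_top' if 'slab' in n else '_center'); ms={}
    for c in ims:
        pr=proj(c,pose(n,(*p,0))); b0=pr.min(0)-15; b1=pr.max(0)+15
        box=np.zeros((480,640),bool); box[int(b0[1]):int(b1[1]),int(b0[0]):int(b1[0])]=1
        hsv=cv2.cvtColor(ims[c],cv2.COLOR_RGB2HSV).astype(int); 
        if 'slab' in n:
            g=cv2.cvtColor(ims[c],cv2.COLOR_RGB2GRAY).astype(int); bg=np.median(g[box]) ; bg=np.percentile(g[box],80); m=box&(g<bg*.82)&(hsv[...,1]<60)
        else: m=box&(hsv[...,1]>100)&((hsv[...,0]<14)|(hsv[...,0]>170))
        nl,l,s,_=cv2.connectedComponentsWithStats(m.astype(np.uint8)); k=1+np.argmax(s[1:,4]); ms[c]=(l==k)
    for key in [['top'],['scene'],['top','scene']]:
        r,f=fit(n,{k:ms[k] for k in key},p); print(n,key,r,round(f,3),ms[key[0]].sum())
    for c in ims:
        h=cv2.convexHull(proj(c,pose(n,r)).astype(np.float32))[:,0]; cv2.polylines(vis[c],[np.round(h).astype(int)],True,(0,255,0),1)
for c in vis:
    y0,y1,x0,x1=(150,300,120,460) if c=='top' else (160,360,160,470)
    v=cv2.resize(vis[c][y0:y1,x0:x1],None,fx=2.3,fy=2.3); cv2.imwrite(f'pics/fit_{c}.png',v[:,:,::-1])
E
python3 coarse.py
```

```text
round_large ['top'] [0.4291 0.2702 0.    ] 0.835 313
round_large ['scene'] [0.4193 0.2759 0.    ] 0.3 646
round_large ['top', 'scene'] [0.4254 0.2745 0.    ] 1.15 313
round_medium ['top'] [0.5677 0.3417 0.    ] 1.474 147
round_medium ['scene'] [0.559  0.3465 0.    ] 0.386 417
round_medium ['top', 'scene'] [0.5623 0.342  0.    ] 1.865 147
round_small ['top'] [ 0.6258 -0.0012  0.    ] 2.028 56
round_small ['scene'] [ 0.6233 -0.0014  0.    ] 0.482 284
round_small ['top', 'scene'] [ 0.6228 -0.0012  0.    ] 2.507 56
square_large ['top'] [ 0.579  -0.3289 -0.8465] 0.544 481
square_large ['scene'] [ 0.5781 -0.3296  1.1518] 0.147 1714
square_large ['top', 'scene'] [ 0.5783 -0.3297  1.1524] 0.76 481
square_small ['top'] [ 0.4157 -0.2479  0.3922] 0.841 188Traceback (most recent call last):
  File "coarse.py", line 16, in <module>
    r,f=fit(n,{k:ms[k] for k in key},p); print(n,key,r,round(f,3),ms[key[0]].sum())
        ~~~^^^^^^^^^^^^^^^^^^^^^^^^^^^^
  File "fit.py", line 32, in fit
    r=minimize(cost,q,method='Nelder-Mead',options=dict(initial_simplex=sim,xatol=.1,fatol=1e-4))
    res = _minimize_neldermead(fun, x0, args, callback, bounds=bounds,
                               **options)
    fsim[j] = func(sim[j])
              ~~~~^^^^^^^^
    fx = function(np.copy(x), *(wrapper_args + args))
  File "fit.py", line 27, in cost
    return sum(np.abs(soft(proj(c,pose(n,p,z0),st))-m).sum()/m.sum() for c,m in masks.items())
  File "fit.py", line 27, in <genexpr>
    return sum(np.abs(soft(proj(c,pose(n,p,z0),st))-m).sum()/m.sum() for c,m in masks.items())
                           ~~~~^^^^^^^^^^^^^^^^^^^
  File "h.py", line 19, in proj
    ci=camera_info(cam); f=K(ci); X=np.atleast_2d(X)
ValueError: time passes only in moves, steps and waits
```

```bash
python3 - <<'E'
s=open('h.py').read()
s=s.replace("from workcell import observe, grab_frame, camera_info, bot, nets","from workcell import observe, grab_frame, camera_info as _ci, bot, nets\nimport functools\ncamera_info=functools.lru_cache(None)(_ci)")
open('h.py','w').write(s)
s=open('coarse.py').read()
s=s.replace("hsv[...,1]>100","hsv[...,1]>75")
s=s.replace("y0,y1,x0,x1","if c=='top': np.save('ms.npy',ms['top'])\n    y0,y1,x0,x1")
open('coarse.py','w').write(s)
E
time python3 coarse.py
```

```text
round_large ['top'] [0.4238 0.271  0.    ] 0.499 384
round_large ['scene'] [0.4218 0.2739 0.    ] 0.242 678
round_large ['top', 'scene'] [0.4237 0.2719 0.    ] 0.743 384
round_medium ['top'] [0.5651 0.3416 0.    ] 0.715 212
round_medium ['scene'] [0.5634 0.3453 0.    ] 0.326 438
round_medium ['top', 'scene'] [0.5648 0.3459 0.    ] 1.051 212
round_small ['top'] [ 0.6258 -0.0012  0.    ] 0.73 98
round_small ['scene'] [ 0.6233 -0.0012  0.    ] 0.404 300
round_small ['top', 'scene'] [ 0.624  -0.0024  0.    ] 1.14 98
square_large ['top'] [ 0.5791 -0.3285 -0.764 ] 0.232 610
square_large ['scene'] [ 0.5772 -0.3293 -0.4516] 0.113 1782
square_large ['top', 'scene'] [ 0.5777 -0.3292  1.09  ] 0.384 610
square_small ['top'] [ 0.4135 -0.2509  0.3144] 0.431 242
square_small ['scene'] [ 0.4121 -0.253  -0.0553] 0.211 642
square_small ['top', 'scene'] [ 0.4139 -0.2529  0.144 ] 0.678 242
round_slab ['top'] [ 0.6135 -0.1509  0.    ] 0.099 1040
round_slab ['scene'] [ 0.6134 -0.1532  0.    ] 0.064 1667
round_slab ['top', 'scene'] [ 0.6135 -0.1529  0.    ] 0.165 1040
square_slab ['top'] [ 0.6156  0.1646 -0.1529] 0.12 1095
square_slab ['scene'] [0.6139 0.1637 1.4134] 0.089 1243
square_slab ['top', 'scene'] [0.6143 0.1642 1.4142] 0.21 1095
real	0m15.390s
user	0m13.159s
sys	0m0.280s
```

View pics/fit_top.png

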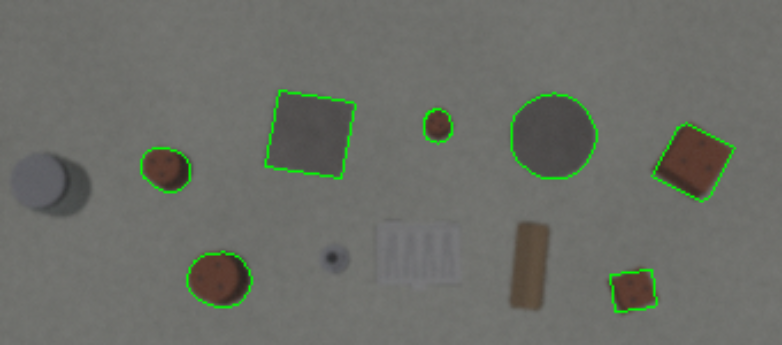

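View pics/fit_scene.png

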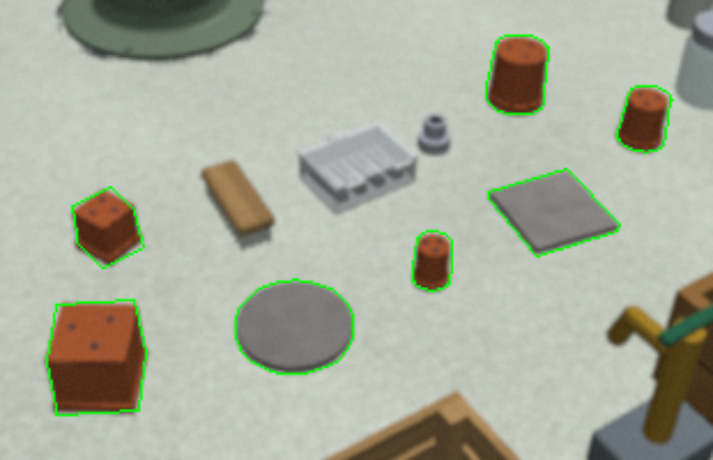

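```bash
cat > go.py <<'E'
from h import *
def tgt(yaw):
    # tool x down; tool y = (cos yaw, sin yaw,0); z = x cross y
    x=np.array([0,0,-1.]);y=np.array([np.cos(yaw),np.sin(yaw),0]);return np.c_[x,y,np.cross(x,y)]
def show(p=None,yaw=None):
    s=observe(); R=Ro.from_euler('xyz',s['tool_rot']).as_matrix()
    print('t',round(s['clock'],2),'pos',np.round(s['position'],4),'tooly',np.round(R[:,1],3),'yaw',round(np.arctan2(R[1,1],R[0,1]),4),'tilt',np.round(R[:2,0],4),'q7',np.round(s['qpos'],2),'F',np.round(s['force'],1),'w',round(s['grip_width'],4))
    if p is not None:
        d=np.array(p)-s['position']; print('dpos in current tool axes mm',np.round(R.T@d*1000,1),'world',np.round(d*1000,1))
        if yaw is not None:
            k=[Ro.from_matrix(R.T@tgt(yaw+a)).as_rotvec() for a in (0,np.pi)]
            print('rotvec',np.round(k,4)); 
            print('dpos in target axes',np.round(tgt(yaw).T@d*1000,1))
if __name__=='__main__':
    import sys; a=list(map(float,sys.argv[1:])); show(a[:3] if len(a)>=3 else None,a[3] if len(a)>3 else None)
E
python3 go.py 0.6245 -0.0015 0.15 0
```

```text
t 1.45 pos [0.1442 0.6081 0.2423] tooly [ 0.231  0.973 -0.   ] yaw 1.338 tilt [-0.     -0.0001] q7 [-1.41  0.52 -0.04  1.6   0.02  1.02 -0.11] F [ 0.1  0.4 -0.1] w 0.085
dpos in current tool axes mm [  92.3 -482.3  608. ] world [ 480.3 -609.6  -92.3]
rotvec [[ 1.338   0.      0.    ]
 [-1.8036 -0.      0.    ]]
dpos in target axes [ 92.3 480.3 609.6]
```

Call:
{"fn": "jog_arm", "kwargs": {
  "commands": [
    [0,-30,38,0,0,0],
    [0,-30,38,0,0,0],
    [0,-30,38,0,0,0],
    [0,-30,38,0,0,0],
    [0,-30,38,0,0,0],
    [0,-30,38,0,0,0],
    [0,-30,38,0,0,0],
    [0,-30,38,0,0,0],
    [6,-30,38,0,0,0],
    [6,-30,38,0,0,0],
    [10,-30,38,0,0,0],
    [10,-30,38,0,0,0],
    [10,-30,38,0,0,0],
    [10,-30,38,0,0,0],
    [10,-30,38,0,0,0],
    [10,-30,38,0,0,0]
  ],
  "gripper": 0
}}

```text
clock: 3.05
position: [0.6348, -0.0066, 0.1704]
tool_rot: [1.155, 1.562, 0.934]
force: [0.7, 1.0, 0.5]
grip_width: 0.0855
```

```bash
python3 go.py 0.6245 -0.0015 0.15 1.338
```

```text
t 3.05 pos [ 0.6348 -0.0066  0.1704] tooly [0.219 0.976 0.008] yaw 1.35 tilt [0.0055 0.0074] q7 [-0.16  0.62  0.13  1.65 -0.11  0.88  1.36] F [0.7 1.  0.5] w 0.0855
dpos in current tool axes mm [ 20.4   2.6 -11.2] world [-10.3   5.1 -20.4]
rotvec [[ 0.0119  0.0037 -0.0084]
 [-3.1296  0.0132  0.0057]]
dpos in target axes [ 20.4   2.6 -11.2]
```

Call:
{"fn": "jog_arm", "kwargs": {
  "commands": [
    [10,1,-6,0.012,0.004,-0.008],
    [10,1,-6,0,0,0],
    [0,0,0,0,0,0]
  ]
}}

```text
clock: 3.35
position: [0.625, -0.0092, 0.1474]
tool_rot: [-1.741, 1.568, -1.982]
force: [0.8, 0.1, -0.3]
grip_width: 0.0853
```

```bash
cat > wl.py <<'E'
from fit import *
import sys
from go import show
def mask_clay(im,box=None):
    hsv=cv2.cvtColor(im,cv2.COLOR_RGB2HSV).astype(int)
    return (hsv[...,1]>75)&((hsv[...,0]<14)|(hsv[...,0]>170))&(im.max(2)>25)
if __name__=='__main__':
    n,x,y,name=sys.argv[1],float(sys.argv[2]),float(sys.argv[3]),sys.argv[4]
    st=observe(); im=save('wrist',name); show()
    if n=='none': sys.exit()
    m=mask_clay(im) ; m[:, :]=m
    nl,l,s,_=cv2.connectedComponentsWithStats(m.astype(np.uint8)); k=1+np.argmax(s[1:,4]); m=l==k
    r,f=fit(n,{'wrist':m},(x,y),0.,st); print(n,r,round(f,3),s[k],'pi/2 alt')
    h=cv2.convexHull(proj('wrist',pose(n,r),st).astype(np.float32))[:,0]; v=im.copy(); cv2.polylines(v,[np.round(h).astype(int)],True,(0,255,0),1)
    cv2.imwrite(f'pics/{name}.png',v[:,:,::-1])
E
python3 wl.py round_small .6245 -.0015 w1
```

```text
t 3.4 pos [ 0.6256 -0.0088  0.1482] tooly [ 0.239  0.971 -0.002] yaw 1.3299 tilt [-0.0001 -0.0023] q7 [-0.17  0.64  0.13  1.69 -0.1   0.83  1.34] F [ 0.3  0.1 -0.7] w 0.0851
round_small [ 0.6255 -0.003   0.    ] 0.181 [ 302  203   58   73 3129] pi/2 alt
```

View pics/w1.png

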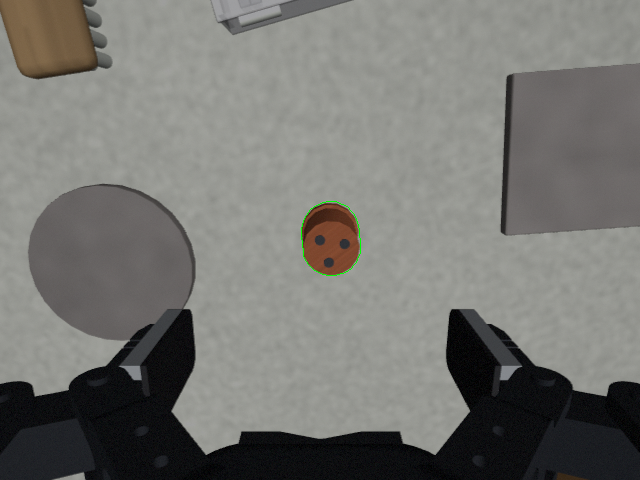

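The wrist picture shows the small pot at (331,240) with the fitted outline on it. That puts it at (0.6255, -0.003), which agrees with the coarse fit, so I'll go down to grasp it.

```bash
python3 go.py 0.6255 -0.003 0.026 1.33
```

```text
t 3.4 pos [ 0.6256 -0.0088  0.1482] tooly [ 0.239  0.971 -0.002] yaw 1.3299 tilt [-0.0001 -0.0023] q7 [-0.17  0.64  0.13  1.69 -0.1   0.83  1.34] F [ 0.3  0.1 -0.7] w 0.0851
dpos in current tool axes mm [122.2   5.9  -1.5] world [-1.000e-01  5.800e+00 -1.222e+02]
rotvec [[-1.0000e-04  4.0000e-04  2.3000e-03]
 [ 3.1415e+00  3.6000e-03 -7.0000e-04]]
dpos in target axes [122.2   5.6  -1.4]
```

Call:
{"fn": "jog_arm", "kwargs": {
  "commands": [
    [25,3,-1,0,0,0.002],
    [25,3,0,0,0,0],
    [25,0,0,0,0,0],
    [25,0,0,0,0,0],
    [15,0,0,0,0,0],
    [6,0,0,0,0,0],
    [0,0,0,0,0,0]
  ]
}}

```text
clock: 4.1
position: [0.629, 0.0049, 0.0297]
tool_rot: [0.554, 1.56, 0.323]
force: [-0.2, -0.6, 0.3]
grip_width: 0.0853
```

```bash
python3 go.py 0.6255 -0.003 0.026 1.33
```

```text
t 4.1 pos [0.629  0.0049 0.0297] tooly [0.228 0.974 0.006] yaw 1.3403 tilt [0.01   0.0034] q7 [-0.16  0.8   0.1   1.73 -0.13  0.6   1.35] F [-0.2 -0.6  0.3] w 0.0853
dpos in current tool axes mm [ 3.7 -8.5 -1.7] world [-3.5 -7.9 -3.7]
rotvec [[ 0.0103  0.009  -0.0056]
 [-3.1313  0.0088  0.014 ]]
dpos in target axes [ 3.7 -8.5 -1.6]
```

Call:
{"fn": "jog_arm", "kwargs": {
  "commands": [
    [2,-5,-1,0.01,0.009,-0.006],
    [2,-3,0,0,0,0],
    [0,0,0,0,0,0]
  ]
}}

```text
clock: 4.4
position: [0.6274, -0.0031, 0.0281]
tool_rot: [0.0, 1.568, -0.241]
force: [0.7, -0.0, -0.3]
grip_width: 0.0854
```

```bash
python3 go.py 0.6255 -0.003 0.026 1.33
```

```text
t 4.4 pos [ 0.6274 -0.0031  0.0281] tooly [0.239 0.971 0.   ] yaw 1.3296 tilt [ 0.0023 -0.0006] q7 [-0.16  0.81  0.1   1.73 -0.13  0.61  1.35] F [ 0.7 -0.  -0.3] w 0.0854
dpos in current tool axes mm [ 2.1 -0.3 -1.9] world [-1.9  0.1 -2.1]
rotvec [[-4.0000e-04  2.4000e-03 -0.0000e+00]
 [ 3.1412e+00 -0.0000e+00 -3.7000e-03]]
dpos in target axes [ 2.1 -0.3 -1.9]
```

Call:
{"fn": "jog_arm", "kwargs": {
  "commands": [
    [0,0,0,0,0,0],
    [0,0,0,0,0,0],
    [0,0,0,0,0,0],
    [0,0,0,0,0,0],
    [0,0,0,0,0,0],
    [0,0,0,0,0,0],
    [0,0,0,0,0,0],
    [0,0,0,0,0,0]
  ],
  "gripper": 255,
  "newtons": 35
}}

```text
clock: 5.2
position: [0.6282, -0.0034, 0.0295]
tool_rot: [0.141, 1.566, -0.1]
force: [-0.5, -0.4, 1.5]
grip_width: 0.0328
```

```bash
python3 go.py 0.6135 -0.1525 0.1 1.33
```

```text
t 5.2 pos [ 0.6282 -0.0034  0.0295] tooly [0.239 0.971 0.001] yaw 1.3292 tilt [ 0.0043 -0.0004] q7 [-0.16  0.81  0.1   1.73 -0.13  0.61  1.35] F [-0.5 -0.4  1.5] w 0.0328
dpos in current tool axes mm [ -70.5 -148.3   21.7] world [ -14.7 -149.1   70.5]
rotvec [[-8.0000e-04  4.3000e-03 -6.0000e-04]
 [ 3.1408e+00 -1.0000e-03 -6.8000e-03]]
dpos in target axes [ -70.5 -148.3   21.3]
```

Call:
{"fn": "jog_arm", "kwargs": {
  "commands": [
    [-20,0,0,0,0,0],
    [-25,0,0,0,0,0],
    [-5,-30,4,0,0,0],
    [0,-30,4,0,0,0],
    [0,-30,4,0,0,0],
    [0,-30,4,0,0,0],
    [0,-20,4,0,0,0],
    [0,-8,1,0,0,0],
    [0,0,0,0,0,0]
  ]
}}

```text
clock: 6.1
position: [0.612, -0.1553, 0.0803]
tool_rot: [0.382, 1.568, 0.143]
force: [0.4, 0.0, -1.6]
grip_width: 0.0327
```

```bash
python3 go.py 0.616 -0.153 0.046 1.33; python3 wl.py none 0 0 w2
```

```text
t 6.1 pos [ 0.612  -0.1553  0.0803] tooly [0.236 0.972 0.001] yaw 1.3323 tilt [0.0028 0.0004] q7 [ 0.09  0.73  0.1   1.7  -0.1   0.71  1.57] F [ 0.4  0.  -1.6] w 0.0327
dpos in current tool axes mm [34.3  3.1  3.3] world [  4.    2.3 -34.3]
rotvec [[ 2.3000e-03  2.6000e-03 -1.0000e-03]
 [-3.1393e+00  1.6000e-03  4.1000e-03]]
dpos in target axes [34.3  3.2  3.3]
t 6.15 pos [ 0.6121 -0.1544  0.0802] tooly [0.235 0.972 0.001] yaw 1.3331 tilt [0.0027 0.0007] q7 [ 0.09  0.73  0.1   1.7  -0.1   0.71  1.57] F [-0.7  0.8 -1.2] w 0.0328
```

View pics/w2.png

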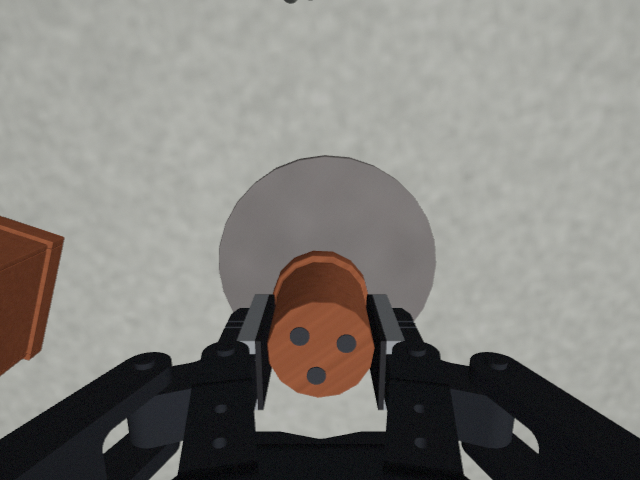

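The pot is held level at (320,350) over the slab, whose centre is near (327,255). I'll lower it to just above contact, then go down in small steps.

Call:
{"fn": "jog_arm", "kwargs": {
  "commands": [
    [10,1,2,0.002,0.002,-0.001],
    [15,1,1,0,0,0],
    [8,0,0,0,0,0],
    [2,0,0,0,0,0],
    [0,0,0,0,0,0]
  ]
}}

```text
clock: 6.65
position: [0.6163, -0.1472, 0.0406]
tool_rot: [2.265, 1.568, 2.031]
force: [-0.6, -0.5, -1.0]
grip_width: 0.033
```

```bash
python3 go.py 0.616 -0.153 0.0385 1.33
```

```text
t 6.65 pos [ 0.6163 -0.1472  0.0406] tooly [0.232 0.973 0.002] yaw 1.3369 tilt [-0.0013  0.0026] q7 [ 0.08  0.8   0.09  1.7  -0.11  0.65  1.57] F [-0.6 -0.5 -1. ] w 0.033
dpos in current tool axes mm [ 2.1 -5.7  1.1] world [-0.3 -5.8 -2.1]
rotvec [[ 6.9000e-03 -1.8000e-03 -2.2000e-03]
 [-3.1347e+00  3.4000e-03 -2.9000e-03]]
dpos in target axes [ 2.1 -5.7  1.1]
```

Call:
{"fn": "jog_arm", "kwargs": {
  "commands": [
    [-1,-5,0,0.007,-0.002,-0.002],
    [0,0,0,0,0,0],
    [1,0,0,0,0,0],
    [1,0,0,0,0,0],
    [1,0,0,0,0,0]
  ]
}}

```text
clock: 7.15
position: [0.6154, -0.1528, 0.0396]
tool_rot: [-0.032, 1.569, -0.274]
force: [-0.1, 0.0, -0.1]
grip_width: 0.0331
```

```bash
python3 go.py 0.616 -0.153 0.0385 1.33
```

```text
t 7.15 pos [ 0.6154 -0.1528  0.0396] tooly [ 0.239  0.971 -0.   ] yaw 1.329 tilt [ 0.0017 -0.0005] q7 [ 0.09  0.8   0.09  1.71 -0.11  0.64  1.57] F [-0.1  0.  -0.1] w 0.0331
dpos in current tool axes mm [ 1.1 -0.1  0.6] world [ 0.6 -0.2 -1.1]
rotvec [[-1.0000e-03  1.8000e-03  1.0000e-04]
 [ 3.1406e+00  1.0000e-04 -2.9000e-03]]
dpos in target axes [ 1.1 -0.1  0.6]
```

Call:
{"fn": "jog_arm", "kwargs": {
  "commands": [
    [2,0,0,0,0,0],
    [2,0,0,0,0,0],
    [0,0,0,0,0,0]
  ]
}}

```text
clock: 7.45
position: [0.6171, -0.153, 0.0391]
tool_rot: [0.142, 1.565, -0.1]
force: [-0.6, 0.1, 0.5]
grip_width: 0.0331
```

```bash
python3 wl.py none 0 0 w3
python3 - <<'E'
from h import *
save('scene','s3')
im=cv2.imread('pics/s3.png')[180:380,180:420]; cv2.imwrite('pics/s3c.png',cv2.resize(im,None,fx=3,fy=3))
E
```

```text
t 7.5 pos [ 0.6172 -0.153   0.039 ] tooly [0.24  0.971 0.001] yaw 1.3288 tilt [ 0.0059 -0.0006] q7 [ 0.09  0.8   0.09  1.7  -0.11  0.64  1.57] F [ 1.  -0.1  2.8] w 0.0329
```

View pics/s3c.png

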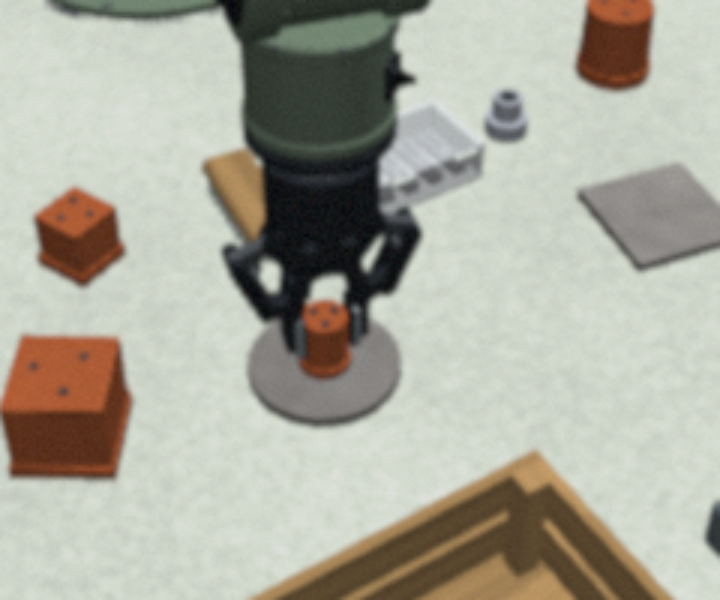

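The small pot stands on the slab and Fz has risen to about 3 N, so I'll release it.

Call:
{"fn": "jog_arm", "kwargs": {
  "commands": [
    [0,0,0,0,0,0],
    [0,0,0,0,0,0],
    [0,0,0,0,0,0],
    [0,0,0,0,0,0],
    [0,0,0,0,0,0],
    [0,0,0,0,0,0],
    [-20,0,0,0,0,0],
    [-30,0,0,0,0,0],
    [-30,0,0,0,0,0],
    [-30,0,0,0,0,0],
    [0,0,0,0,0,0]
  ],
  "gripper": 0
}}

```text
clock: 8.65
position: [0.6155, -0.1528, 0.1507]
tool_rot: [0.175, 1.569, -0.067]
force: [1.0, -0.4, 0.0]
grip_width: 0.0855
```

```bash
sed -i 's/0.,st); print/float(sys.argv[5]) if len(sys.argv)>5 else 0.,st); print/; s/pose(n,r),st)/pose(n,r,float(sys.argv[5]) if len(sys.argv)>5 else 0.),st)/' wl.py; python3 wl.py round_small .6135 -.1525 w4 0.01;  python3 go.py 0.565 0.343 0.17 1.33
```

```text
t 8.7 pos [ 0.6147 -0.1525  0.1488] tooly [0.24  0.971 0.   ] yaw 1.3289 tilt [-0.0001  0.0003] q7 [ 0.07  0.64  0.12  1.66 -0.09  0.84  1.56] F [-0.1 -0.2 -0.2] w 0.0853
round_small [ 0.5522 -0.1366  0.    ] 1.239 [    0   173   119   165 14510] pi/2 alt
t 8.7 pos [ 0.6147 -0.1525  0.1488] tooly [0.24  0.971 0.   ] yaw 1.3289 tilt [-0.0001  0.0003] q7 [ 0.07  0.64  0.12  1.66 -0.09  0.84  1.56] F [-0.1 -0.2 -0.2] w 0.0853
dpos in current tool axes mm [ -21.   469.2 -166.9] world [-49.7 495.5  21.2]
rotvec [[-1.1000e-03 -2.0000e-04 -3.0000e-04]
 [ 3.1405e+00 -4.0000e-04  3.0000e-04]]
dpos in target axes [ -21.2  469.4 -166.4]
```

View pics/w4.png

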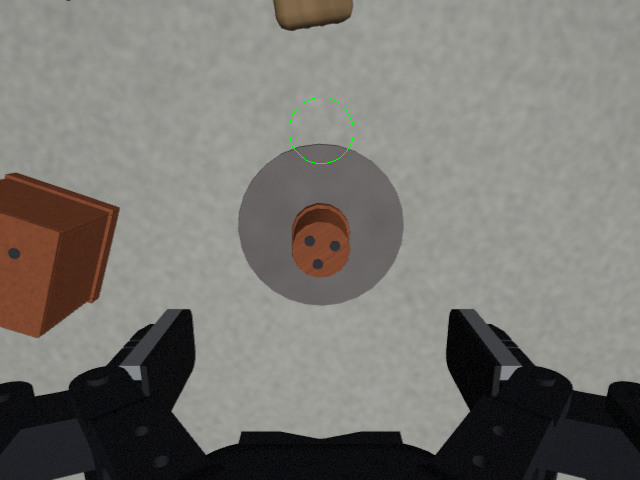

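```bash
python3 - <<'E'
s=open('wl.py').read()
s=s.replace("k=1+np.argmax(s[1:,4]); m=l==k","z0=float(sys.argv[5]) if len(sys.argv)>5 else 0.; c0=proj('wrist',pose(n,(x,y,0),z0),st).mean(0); k=1+np.argmin(np.hypot(*(_[1:]-c0).T)+1e4*(s[1:,4]<400)); m=l==k")
open('wl.py','w').write(s)
E
python3 wl.py round_small .6135 -.1525 w5 0.01
python3 - <<'E'
from fit import *
st=observe(); im=grab_frame('wrist'); g=cv2.cvtColor(im,cv2.COLOR_RGB2GRAY).astype(int)
c=proj('wrist',[[.6135,-.1525,.01]],st)[0].astype(int); box=np.zeros((480,640),bool); box[c[1]-90:c[1]+90,c[0]-110:c[0]+110]=1
m=box&(g<np.percentile(g[box],85)*.82); m[310:]=0
nl,l,s,ce=cv2.connectedComponentsWithStats(m.astype(np.uint8)); k=1+np.argmax(s[1:,4]); m=l==k
print(s[k],fit('round_slab',{'wrist':m},(.6135,-.1525),0,st))
E
```

```text
t 8.75 pos [ 0.614  -0.1523  0.1473] tooly [0.239 0.971 0.   ] yaw 1.329 tilt [-0.0023  0.0007] q7 [ 0.07  0.65  0.11  1.66 -0.09  0.84  1.56] F [-0.5  0.5  0.5] w 0.0857
round_small [ 0.6138 -0.1522  0.    ] 0.162 [ 292  205   58   76 3411] pi/2 alt
[  237   147   168   163 21315] (array([ 0.6138, -0.1521,  0.    ]), np.float64(0.03475081986817716))
```

Call:
{"fn": "jog_arm", "kwargs": {
  "commands": [
    [-4,40,-15,0,0,0],
    [-4,43,-15,0,0,0],
    [-4,43,-15,0,0,0],
    [-4,43,-15,0,0,0],
    [-4,43,-15,0,0,0],
    [-4,43,-15,0,0,0],
    [0,43,-15,0,0,0],
    [0,43,-15,0,0,0],
    [0,43,-15,0,0,0],
    [0,43,-15,0,0,0],
    [0,35,-13,0,0,0],
    [0,8,-3,0,0,0],
    [0,0,0,0,0,0]
  ]
}}

```text
clock: 10.1
position: [0.5556, 0.3605, 0.1518]
tool_rot: [-2.597, 1.543, -2.842]
force: [-0.3, -0.4, -0.6]
grip_width: 0.0854
```

```bash
python3 wl.py round_medium .565 .343 w6;  python3 go.py 0.565 0.343 0.035 1.33
```

```text
t 10.15 pos [0.5556 0.3598 0.1517] tooly [ 0.242  0.97  -0.015] yaw 1.3259 tilt [-0.0271 -0.0084] q7 [-0.73  0.69  0.11  1.55 -0.1   0.93  0.74] F [-1.   0.2 -1. ] w 0.0854
round_medium [0.5642 0.3443 0.    ] 0.111 [ 257  215   85  102 6585] pi/2 alt
t 10.15 pos [0.5556 0.3598 0.1517] tooly [ 0.242  0.97  -0.015] yaw 1.3259 tilt [-0.0271 -0.0084] q7 [-0.73  0.69  0.11  1.55 -0.1   0.93  0.74] F [-1.   0.2 -1. ] w 0.0854
dpos in current tool axes mm [116.6 -12.3  16.1] world [   9.4  -16.8 -116.7]
rotvec [[-0.0043 -0.0243  0.0147]
 [ 3.137   0.0231  0.0381]]
dpos in target axes [116.7 -14.1  13.2]
```

View pics/w6.png

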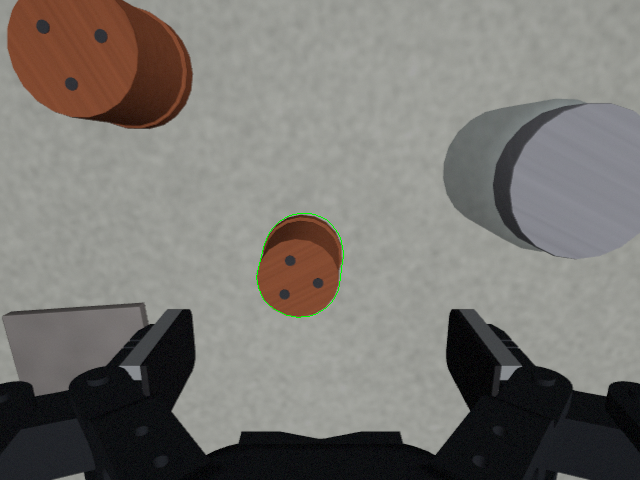

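Call:
{"fn": "jog_arm", "kwargs": {
  "commands": [
    [20,-6,7,-0.004,-0.024,0.015],
    [20,-6,6,0,0,0],
    [0,0,0,0,0,0]
  ]
}}

```text
clock: 10.45
position: [0.5661, 0.3395, 0.1097]
tool_rot: [-1.127, 1.569, -1.372]
force: [-0.1, -0.5, 1.1]
grip_width: 0.0851
```

```bash
python3 go.py 0.5642 0.3443 0.034 1.33
```

```text
t 10.45 pos [0.5661 0.3395 0.1097] tooly [ 0.242  0.97  -0.002] yaw 1.3259 tilt [ 0.0004 -0.0018] q7 [-0.7   0.73  0.11  1.61 -0.1   0.81  0.77] F [-0.1 -0.5  1.1] w 0.0851
dpos in current tool axes mm [75.7  4.4 -3.1] world [ -1.9   4.8 -75.7]
rotvec [[-4.1000e-03  8.0000e-04  1.7000e-03]
 [ 3.1375e+00  2.7000e-03 -1.3000e-03]]
dpos in target axes [75.7  4.2 -3. ]
```

Call:
{"fn": "jog_arm", "kwargs": {
  "commands": [
    [15,0,-2,0,0,0.002],
    [15,0,-2,0,0,0],
    [15,0,0,0,0,0],
    [15,0,0,0,0,0],
    [12,0,0,0,0,0],
    [0,0,0,0,0,0]
  ]
}}

```text
clock: 11.05
position: [0.564, 0.3371, 0.035]
tool_rot: [-0.081, 1.569, -0.331]
force: [0.6, 0.2, -0.1]
grip_width: 0.0856
```

```bash
python3 go.py 0.5642 0.3443 0.034 1.33
```

```text
t 11.05 pos [0.564  0.3371 0.035 ] tooly [ 0.247  0.969 -0.   ] yaw 1.321 tilt [ 0.0016 -0.0005] q7 [-0.69  0.83  0.09  1.64 -0.11  0.68  0.78] F [ 0.6  0.2 -0.1] w 0.0856
dpos in current tool axes mm [ 1.   7.1 -1.6] world [ 0.2  7.2 -1. ]
rotvec [[-9.0000e-03  1.7000e-03  1.0000e-04]
 [ 3.1326e+00  2.0000e-04 -2.6000e-03]]
dpos in target axes [ 1.   7.1 -1.5]
```

Call:
{"fn": "jog_arm", "kwargs": {
  "commands": [
    [1,6,-1,-0.009,0.002,0],
    [0,1,0,0,0,0],
    [0,0,0,0,0,0]
  ]
}}

```text
clock: 11.35
position: [0.5652, 0.3453, 0.0346]
tool_rot: [1.553, 1.57, 1.314]
force: [-0.0, 0.5, -0.9]
grip_width: 0.0853
```

Call:
{"fn": "jog_arm", "kwargs": {
  "commands": [
    [0,0,0,0,0,0],
    [0,0,0,0,0,0],
    [0,0,0,0,0,0],
    [0,0,0,0,0,0],
    [0,0,0,0,0,0],
    [0,0,0,0,0,0],
    [0,0,0,0,0,0]
  ],
  "gripper": 255,
  "newtons": 35
}}

```text
clock: 12.05
position: [0.5659, 0.3459, 0.0362]
tool_rot: [1.012, 1.568, 0.772]
force: [-0.2, 0.7, 0.7]
grip_width: 0.0482
```

```bash
python3 go.py 0.6138 -0.1522 0.13 1.33
```

```text
t 12.05 pos [0.5659 0.3459 0.0362] tooly [0.237 0.971 0.003] yaw 1.3311 tilt [0.0021 0.0021] q7 [-0.69  0.84  0.09  1.62 -0.11  0.69  0.78] F [-0.2  0.7  0.7] w 0.0482
dpos in current tool axes mm [ -94.7 -472.2  165. ] world [  47.9 -498.1   93.8]
rotvec [[ 1.1000e-03  1.6000e-03 -2.5000e-03]
 [-3.1405e+00  3.9000e-03  2.5000e-03]]
dpos in target axes [ -93.8 -472.3  165.3]
```

Call:
{"fn": "jog_arm", "kwargs": {
  "commands": [
    [-25,0,0,0,0,0],
    [-30,0,0,0,0,0],
    [-35,-20,7,0,0,0],
    [-10,-40,14,0,0,0],
    [0,-43,15,0,0,0],
    [0,-43,15,0,0,0],
    [0,-43,15,0,0,0],
    [0,-43,15,0,0,0],
    [0,-43,15,0,0,0],
    [0,-43,15,0,0,0],
    [0,-43,15,0,0,0],
    [0,-43,15,0,0,0],
    [0,-30,10,0,0,0],
    [0,-20,8,0,0,0],
    [0,-5,0,0,0,0],
    [0,0,0,0,0,0]
  ]
}}

```text
clock: 13.65
position: [0.611, -0.1573, 0.1377]
tool_rot: [0.78, 1.57, 0.542]
force: [-1.4, 0.9, -0.6]
grip_width: 0.0484
```

```bash
python3 go.py 0.6151 -0.1525 0.115 1.33
```

```text
t 13.65 pos [ 0.611  -0.1573  0.1377] tooly [0.236 0.972 0.001] yaw 1.3329 tilt [0.0008 0.0005] q7 [ 0.1   0.65  0.09  1.68 -0.08  0.81  1.56] F [-1.4  0.9 -0.6] w 0.0484
dpos in current tool axes mm [22.7  5.6  2.8] world [  4.1   4.8 -22.7]
rotvec [[ 2.9000e-03  6.0000e-04 -6.0000e-04]
 [-3.1387e+00  1.0000e-03  1.0000e-03]]
dpos in target axes [22.7  5.6  2.8]
```

Call:
{"fn": "jog_arm", "kwargs": {
  "commands": [
    [10,2,2,0.003,0,0],
    [10,1,1,0,0,0],
    [0,1,0,0,0,0],
    [0,0,0,0,0,0]
  ]
}}

```text
clock: 14.05
position: [0.6153, -0.1491, 0.1152]
tool_rot: [1.952, 1.568, 1.716]
force: [0.2, -1.6, -1.0]
grip_width: 0.0485
```

```bash
python3 wl.py none 0 0 w7; python3 go.py 0.6151 -0.1525 0.0462 1.33
```

```text
t 14.1 pos [ 0.6152 -0.1491  0.1152] tooly [0.234 0.972 0.002] yaw 1.3343 tilt [-0.0005  0.0024] q7 [ 0.09  0.69  0.09  1.68 -0.08  0.78  1.55] F [-1.1 -0.2 -1.7] w 0.0484
t 14.1 pos [ 0.6152 -0.1491  0.1152] tooly [0.234 0.972 0.002] yaw 1.3343 tilt [-0.0005  0.0024] q7 [ 0.09  0.69  0.09  1.68 -0.08  0.78  1.55] F [-1.1 -0.2 -1.7] w 0.0484
dpos in current tool axes mm [68.9 -3.5  0.8] world [ -0.1  -3.4 -69. ]
rotvec [[ 4.3000e-03 -1.1000e-03 -2.2000e-03]
 [-3.1373e+00  3.5000e-03 -1.7000e-03]]
dpos in target axes [69.  -3.3  0.7]
```

View pics/w7.png

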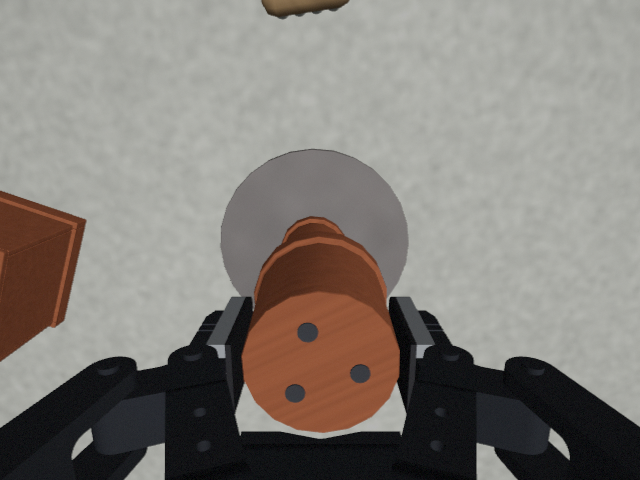

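The medium pot is held level above the small one, which shows behind it at (313,230). I'll correct y by -3.5 mm and descend in stages, checking each one.

Call:
{"fn": "jog_arm", "kwargs": {
  "commands": [
    [5,-3,1,0.004,-0.001,-0.002],
    [4,-1,0,0,0,0],
    [0,0,0,0,0,0]
  ]
}}

```text
clock: 14.4
position: [0.6155, -0.153, 0.1058]
tool_rot: [0.107, 1.57, -0.133]
force: [0.1, -0.4, -0.3]
grip_width: 0.0486
```

```bash
python3 go.py 0.6151 -0.1525 0.0462 1.33
```

```text
t 14.4 pos [ 0.6155 -0.153   0.1058] tooly [0.238 0.971 0.   ] yaw 1.3309 tilt [ 0.0005 -0.0001] q7 [ 0.09  0.7   0.09  1.68 -0.08  0.76  1.55] F [ 0.1 -0.4 -0.3] w 0.0486
dpos in current tool axes mm [59.6  0.4 -0.5] world [ -0.4   0.5 -59.6]
rotvec [[ 9.0000e-04  5.0000e-04 -1.0000e-04]
 [-3.1407e+00  1.0000e-04  9.0000e-04]]
dpos in target axes [59.6  0.4 -0.5]
```

Call:
{"fn": "jog_arm", "kwargs": {
  "commands": [
    [7,0,0,0,0,0],
    [7,0,0,0,0,0],
    [7,0,0,0,0,0],
    [0,0,0,0,0,0]
  ]
}}

```text
clock: 14.8
position: [0.6153, -0.1533, 0.0827]
tool_rot: [0.205, 1.57, -0.036]
force: [-0.1, 0.3, -0.3]
grip_width: 0.0486
```

```bash
python3 go.py 0.6151 -0.1525 0.0462 1.33
```

```text
t 14.8 pos [ 0.6153 -0.1533  0.0827] tooly [0.238 0.971 0.   ] yaw 1.3303 tilt [ 0.0005 -0.    ] q7 [ 0.09  0.73  0.08  1.69 -0.09  0.72  1.55] F [-0.1  0.3 -0.3] w 0.0486
dpos in current tool axes mm [36.5  0.7 -0.4] world [ -0.2   0.8 -36.5]
rotvec [[ 3.0000e-04  4.0000e-04 -1.0000e-04]
 [-3.1413e+00  1.0000e-04  7.0000e-04]]
dpos in target axes [36.5  0.7 -0.4]
```

Slower steps drift very little.

Call:
{"fn": "jog_arm", "kwargs": {
  "commands": [
    [7,0.5,0,0,0,0],
    [7,0,0,0,0,0],
    [7,0,0,0,0,0],
    [7,0,0,0,0,0],
    [3,0,0,0,0,0],
    [0,0,0,0,0,0]
  ]
}}

```text
clock: 15.4
position: [0.6153, -0.1527, 0.0485]
tool_rot: [2.876, 1.571, 2.636]
force: [-0.1, 0.1, -0.4]
grip_width: 0.0484
```

```bash
python3 go.py 0.6151 -0.1525 0.0462 1.33
```

```text
t 15.4 pos [ 0.6153 -0.1527  0.0485] tooly [0.238 0.971 0.   ] yaw 1.3305 tilt [-0.0002  0.0001] q7 [ 0.1   0.78  0.08  1.7  -0.09  0.66  1.56] F [-0.1  0.1 -0.4] w 0.0484
dpos in current tool axes mm [ 2.3  0.1 -0.2] world [-0.2  0.2 -2.3]
rotvec [[ 5.0000e-04 -2.0000e-04 -0.0000e+00]
 [-3.1411e+00  1.0000e-04 -3.0000e-04]]
dpos in target axes [ 2.3  0.1 -0.2]
```

Call:
{"fn": "jog_arm", "kwargs": {
  "commands": [
    [1,0,0,0,0,0],
    [1,0,0,0,0,0],
    [1,0,0,0,0,0],
    [1,0,0,0,0,0],
    [0,0,0,0,0,0]
  ]
}}

```text
clock: 15.9
position: [0.616, -0.153, 0.046]
tool_rot: [0.112, 1.569, -0.128]
force: [-1.2, 1.3, 1.4]
grip_width: 0.0484
```

```bash
python3 go.py 0.6151 -0.1525 0.0462 1.33
```

```text
t 15.9 pos [ 0.616 -0.153  0.046] tooly [0.238 0.971 0.   ] yaw 1.3303 tilt [ 0.0017 -0.0002] q7 [ 0.1   0.79  0.08  1.7  -0.09  0.65  1.56] F [-1.2  1.3  1.4] w 0.0484
dpos in current tool axes mm [-0.2  0.2 -1. ] world [-0.9  0.5  0.2]
rotvec [[ 3.0000e-04  1.7000e-03 -2.0000e-04]
 [-3.1413e+00  3.0000e-04  2.6000e-03]]
dpos in target axes [-0.2  0.2 -1. ]
```

Call:
{"fn": "jog_arm", "kwargs": {
  "commands": [
    [1,0,0,0,0,0],
    [0,0,0,0,0,0]
  ]
}}

```text
clock: 16.1
position: [0.6163, -0.1531, 0.046]
tool_rot: [0.102, 1.568, -0.138]
force: [-1.2, -0.5, 1.6]
grip_width: 0.0486
```

Call:
{"fn": "jog_arm", "kwargs": {
  "commands": [
    [0,0,0,0,0,0],
    [0,0,0,0,0,0],
    [0,0,0,0,0,0],
    [0,0,0,0,0,0],
    [0,0,0,0,0,0],
    [-10,0,0,0,0,0],
    [-25,0,0,0,0,0],
    [-30,0,0,0,0,0],
    [-30,0,0,0,0,0],
    [-20,0,0,0,0,0],
    [0,0,0,0,0,0]
  ],
  "gripper": 0
}}

```text
clock: 17.2
position: [0.6159, -0.1532, 0.1682]
tool_rot: [0.102, 1.568, -0.139]
force: [1.8, -0.7, -0.2]
grip_width: 0.0857
```

```bash
python3 wl.py round_medium .6138 -.1522 w8 0.01;  python3 go.py 0.423 0.272 0.18 1.33
```

```text
t 17.25 pos [ 0.6155 -0.153   0.1669] tooly [0.239 0.971 0.   ] yaw 1.3299 tilt [ 0.0021 -0.0002] q7 [ 0.08  0.62  0.1   1.65 -0.08  0.87  1.55] F [ 0.1  0.2 -1.3] w 0.0855
round_medium [ 0.6156 -0.1528  0.    ] 0.102 [ 280  189   81   99 6294] pi/2 alt
t 17.25 pos [ 0.6155 -0.153   0.1669] tooly [0.239 0.971 0.   ] yaw 1.3299 tilt [ 0.0021 -0.0002] q7 [ 0.08  0.62  0.1   1.65 -0.08  0.87  1.55] F [ 0.1  0.2 -1.3] w 0.0855
dpos in current tool axes mm [ -13.5  366.8 -288.3] world [-192.5  425.    13.1]
rotvec [[-1.0000e-04  2.0000e-03 -3.0000e-04]
 [ 3.1415e+00 -4.0000e-04 -3.2000e-03]]
dpos in target axes [ -13.1  366.9 -288.3]
```

View pics/w8.png

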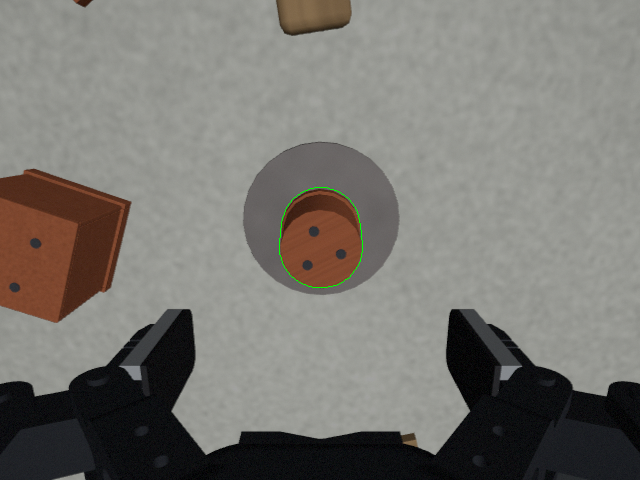

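The medium pot sits right down at (0.6156, -0.1528). The large round pot is next.

Call:
{"fn": "jog_arm", "kwargs": {
  "commands": [
    [-4,30,-23,0,0,0],
    [-4,37,-29,0,0,0],
    [-4,37,-29,0,0,0],
    [-3,37,-29,0,0,0],
    [0,37,-29,0,0,0],
    [0,37,-29,0,0,0],
    [0,37,-29,0,0,0],
    [0,37,-29,0,0,0],
    [0,37,-29,0,0,0],
    [0,30,-24,0,0,0],
    [0,8,-8,0,0,0],
    [0,0,0,0,0,0]
  ]
}}

```text
clock: 18.45
position: [0.4117, 0.2824, 0.1756]
tool_rot: [-2.265, 1.564, -2.507]
force: [0.2, -0.9, 0.8]
grip_width: 0.0854
```

```bash
python3 wl.py round_large .423 .272 w9;  python3 go.py 0.423 0.272 0.12 1.33
```

```text
t 18.5 pos [0.4121 0.2816 0.1756] tooly [ 0.241  0.971 -0.006] yaw 1.3277 tilt [-0.0056 -0.0043] q7 [-0.76  0.42  0.05  1.99 -0.03  0.74  0.64] F [-0.4  0.6 -0. ] w 0.0854
round_large [0.4246 0.272  0.    ] 0.079 [  257   198   105   125 10130] pi/2 alt
t 18.5 pos [0.4121 0.2816 0.1756] tooly [ 0.241  0.971 -0.006] yaw 1.3277 tilt [-0.0056 -0.0043] q7 [-0.76  0.42  0.05  1.99 -0.03  0.74  0.64] F [-0.4  0.6 -0. ] w 0.0854
dpos in current tool axes mm [55.6 -6.4 13.1] world [ 10.9  -9.6 -55.6]
rotvec [[-2.3000e-03 -4.4000e-03  5.6000e-03]
 [ 3.1392e+00  8.7000e-03  7.0000e-03]]
dpos in target axes [55.6 -6.8 12.9]
```

View pics/w9.png

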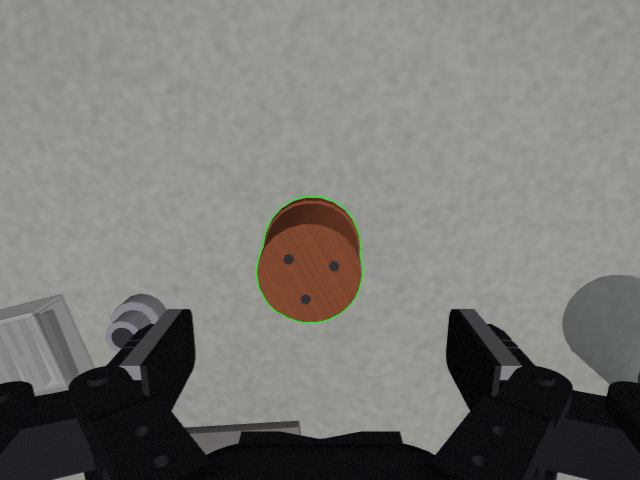

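Call:
{"fn": "jog_arm", "kwargs": {
  "commands": [
    [25,-3,7,-0.002,-0.004,0.006],
    [20,-3,7,0,0,0],
    [10,0,0,0,0,0],
    [0,0,0,0,0,0]
  ]
}}

```text
clock: 18.9
position: [0.4274, 0.2666, 0.119]
tool_rot: [-0.461, 1.57, -0.709]
force: [-0.3, -0.1, 0.1]
grip_width: 0.0854
```

```bash
python3 go.py 0.4246 0.272 0.048 1.33
```

```text
t 18.9 pos [0.4274 0.2666 0.119 ] tooly [ 0.245  0.97  -0.001] yaw 1.3232 tilt [ 0.001  -0.0008] q7 [-0.71  0.52  0.05  2.02 -0.04  0.6   0.68] F [-0.3 -0.1  0.1] w 0.0854
dpos in current tool axes mm [71.   4.6 -4.1] world [ -2.8   5.4 -71. ]
rotvec [[-6.8000e-03  1.1000e-03  6.0000e-04]
 [ 3.1348e+00  9.0000e-04 -1.8000e-03]]
dpos in target axes [71.   4.6 -4. ]
```

Call:
{"fn": "jog_arm", "kwargs": {
  "commands": [
    [8,3,-3,-0.007,0.001,0.001],
    [8,2,-1,0,0,0],
    [8,0,0,0,0,0],
    [8,0,0,0,0,0],
    [0,0,0,0,0,0]
  ]
}}

```text
clock: 19.4
position: [0.4251, 0.2728, 0.0859]
tool_rot: [1.021, 1.569, 0.78]
force: [0.9, 0.3, 0.1]
grip_width: 0.0855
```

```bash
python3 go.py 0.4246 0.272 0.046 1.33
```

```text
t 19.4 pos [0.4251 0.2728 0.0859] tooly [0.239 0.971 0.002] yaw 1.3298 tilt [0.0015 0.0015] q7 [-0.72  0.57  0.04  2.04 -0.04  0.53  0.68] F [0.9 0.3 0.1] w 0.0855
dpos in current tool axes mm [39.9 -1.  -0.3] world [ -0.5  -0.8 -39.9]
rotvec [[-2.0000e-04  1.1000e-03 -1.8000e-03]
 [ 3.1414e+00 -2.8000e-03 -1.7000e-03]]
dpos in target axes [39.9 -0.9 -0.3]
```

Call:
{"fn": "jog_arm", "kwargs": {
  "commands": [
    [8,-1,0,0,0.001,-0.002],
    [8,0,0,0,0,0],
    [8,0,0,0,0,0],
    [8,0,0,0,0,0],
    [7,0,0,0,0,0],
    [0,0,0,0,0,0]
  ]
}}

```text
clock: 20.0
position: [0.4248, 0.2719, 0.0433]
tool_rot: [-1.632, 1.57, -1.872]
force: [0.1, -0.3, 0.0]
grip_width: 0.0855
```

```bash
python3 go.py 0.4246 0.272 0.046 1.33
```

```text
t 20.0 pos [0.4248 0.2719 0.0433] tooly [ 0.238  0.971 -0.   ] yaw 1.33 tilt [-0.0001 -0.0004] q7 [-0.71  0.65  0.03  2.05 -0.04  0.44  0.68] F [ 0.1 -0.3  0. ] w 0.0855
dpos in current tool axes mm [-2.7  0.1 -0.3] world [-0.2  0.1  2.7]
rotvec [[ 0.0000e+00 -0.0000e+00  4.0000e-04]
 [-3.1416e+00 -7.0000e-04 -0.0000e+00]]
dpos in target axes [-2.7  0.1 -0.3]
```

Call:
{"fn": "jog_arm", "kwargs": {
  "commands": [
    [0,0,0,0,0,0],
    [0,0,0,0,0,0],
    [0,0,0,0,0,0],
    [0,0,0,0,0,0],
    [0,0,0,0,0,0],
    [0,0,0,0,0,0]
  ],
  "gripper": 255,
  "newtons": 45
}}

```text
clock: 20.6
position: [0.4252, 0.272, 0.0445]
tool_rot: [0.542, 1.57, 0.301]
force: [-0.4, -0.1, -1.1]
grip_width: 0.0629
```

```bash
python3 go.py 0.6148 -0.1523 0.17 1.33
```

```text
t 20.6 pos [0.4252 0.272  0.0445] tooly [0.239 0.971 0.   ] yaw 1.3298 tilt [0.0008 0.0003] q7 [-0.71  0.65  0.03  2.05 -0.04  0.44  0.68] F [-0.4 -0.1 -1.1] w 0.0629
dpos in current tool axes mm [-125.5 -366.8  285.4] world [ 189.6 -424.3  125.5]
rotvec [[-2.0000e-04  7.0000e-04 -4.0000e-04]
 [ 3.1414e+00 -7.0000e-04 -1.1000e-03]]
dpos in target axes [-125.5 -366.9  285.3]
```

Call:
{"fn": "jog_arm", "kwargs": {
  "commands": [
    [-20,0,0,0,0,0],
    [-30,0,0,0,0,0],
    [-30,-10,8,0,0,0],
    [-20,-30,23,0,0,0],
    [0,-37,29,0,0,0],
    [0,-37,29,0,0,0],
    [0,-37,29,0,0,0],
    [0,-37,29,0,0,0],
    [0,-37,29,0,0,0],
    [0,-37,29,0,0,0],
    [0,-37,29,0,0,0],
    [0,-30,22,0,0,0],
    [0,-20,15,0,0,0],
    [0,-8,8,0,0,0],
    [0,0,0,0,0,0]
  ]
}}

```text
clock: 22.1
position: [0.6186, -0.1566, 0.1487]
tool_rot: [0.369, 1.567, 0.133]
force: [-0.9, 0.3, -1.1]
grip_width: 0.0624
```

```bash
python3 go.py 0.6152 -0.1526 0.13 1.33
```

```text
t 22.1 pos [ 0.6186 -0.1566  0.1487] tooly [0.234 0.972 0.001] yaw 1.3349 tilt [0.0037 0.0005] q7 [ 0.12  0.65  0.06  1.65 -0.05  0.84  1.53] F [-0.9  0.3 -1.1] w 0.0624
dpos in current tool axes mm [18.6  3.1 -4.3] world [ -3.4   4.  -18.7]
rotvec [[ 4.9000e-03  3.5000e-03 -1.4000e-03]
 [-3.1367e+00  2.1000e-03  5.5000e-03]]
dpos in target axes [18.7  3.1 -4.2]
```

Call:
{"fn": "jog_arm", "kwargs": {
  "commands": [
    [6,2,-2,0.005,0.003,-0.001],
    [6,1,-2,0,0,0],
    [0,0,0,0,0,0]
  ]
}}

```text
clock: 22.4
position: [0.6144, -0.1484, 0.1353]
tool_rot: [2.237, 1.569, 1.999]
force: [0.3, -0.1, -1.9]
grip_width: 0.063
```

```bash
python3 wl.py none 0 0 w10; python3 go.py 0.6152 -0.1526 0.13 1.33
```

```text
t 22.45 pos [ 0.6147 -0.1484  0.1357] tooly [0.236 0.972 0.002] yaw 1.3329 tilt [-0.0004  0.002 ] q7 [ 0.1   0.66  0.06  1.67 -0.05  0.82  1.52] F [ 0.6  1.  -0.3] w 0.0628
t 22.45 pos [ 0.6147 -0.1484  0.1357] tooly [0.236 0.972 0.002] yaw 1.3329 tilt [-0.0004  0.002 ] q7 [ 0.1   0.66  0.06  1.67 -0.05  0.82  1.52] F [ 0.6  1.  -0.3] w 0.0628
dpos in current tool axes mm [ 5.7 -3.9  1.5] world [ 0.5 -4.2 -5.7]
rotvec [[ 2.9000e-03 -9.0000e-04 -1.8000e-03]
 [-3.1387e+00  2.9000e-03 -1.4000e-03]]
dpos in target axes [ 5.7 -3.9  1.5]
```

View pics/w10.png

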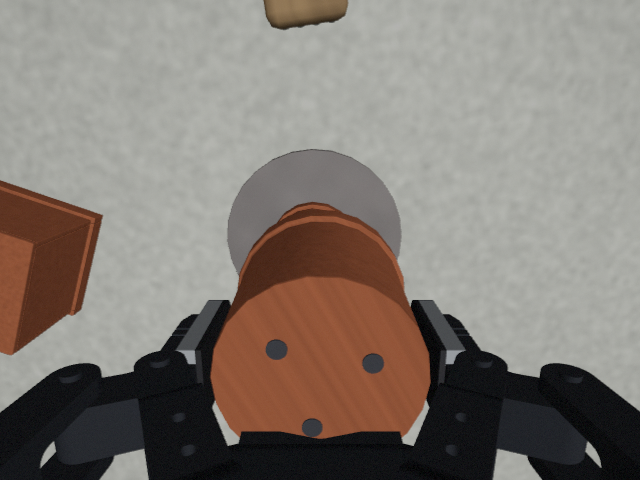

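The large pot is held level over the medium one. I'll correct y by -4 mm and step down.

Call:
{"fn": "jog_arm", "kwargs": {
  "commands": [
    [3,-3,1,0.003,-0.001,-0.002],
    [3,-1,0,0,0,0],
    [0,0,0,0,0,0]
  ]
}}

```text
clock: 22.75
position: [0.6148, -0.1514, 0.1295]
tool_rot: [-0.17, 1.57, -0.41]
force: [-0.3, -0.8, -0.6]
grip_width: 0.0628
```

```bash
python3 go.py 0.6152 -0.1526 0.0545 1.33
```

```text
t 22.75 pos [ 0.6148 -0.1514  0.1295] tooly [ 0.237  0.972 -0.   ] yaw 1.3316 tilt [ 0.0005 -0.0002] q7 [ 0.11  0.67  0.06  1.67 -0.05  0.8   1.52] F [-0.3 -0.8 -0.6] w 0.0628
dpos in current tool axes mm [75.  -1.   0.6] world [  0.4  -1.2 -75. ]
rotvec [[ 1.60e-03  5.00e-04  1.00e-04]
 [-3.14e+00 -1.00e-04  9.00e-04]]
dpos in target axes [75.  -1.   0.6]
```

Call:
{"fn": "jog_arm", "kwargs": {
  "commands": [
    [6,-1,0.5,0.001,0,0],
    [7,0,0,0,0,0],
    [7,0,0,0,0,0],
    [7,0,0,0,0,0],
    [0,0,0,0,0,0]
  ]
}}

```text
clock: 23.25
position: [0.6149, -0.1528, 0.0998]
tool_rot: [-0.267, 1.571, -0.508]
force: [-0.4, 0.0, -0.7]
grip_width: 0.063
```

```bash
python3 go.py 0.6152 -0.1526 0.0545 1.33
```

```text
t 23.25 pos [ 0.6149 -0.1528  0.0998] tooly [ 0.238  0.971 -0.   ] yaw 1.3302 tilt [ 0.0002 -0.0001] q7 [ 0.11  0.71  0.06  1.69 -0.05  0.75  1.52] F [-0.4  0.  -0.7] w 0.063
dpos in current tool axes mm [45.3  0.2  0.2] world [  0.3   0.2 -45.3]
rotvec [[ 2.0000e-04  2.0000e-04  0.0000e+00]
 [-3.1414e+00 -1.0000e-04  3.0000e-04]]
dpos in target axes [45.3  0.2  0.2]
```

Call:
{"fn": "jog_arm", "kwargs": {
  "commands": [
    [7,0,0,0,0,0],
    [7,0,0,0,0,0],
    [7,0,0,0,0,0],
    [7,0,0,0,0,0],
    [7,0,0,0,0,0],
    [4,0,0,0,0,0],
    [0,0,0,0,0,0]
  ]
}}

```text
clock: 23.95
position: [0.6148, -0.1527, 0.0568]
tool_rot: [-2.896, 1.57, -3.137]
force: [-0.7, 0.3, -1.7]
grip_width: 0.063
```

```bash
python3 go.py 0.6152 -0.1526 0.0545 1.33
```

```text
t 23.95 pos [ 0.6148 -0.1527  0.0568] tooly [ 0.238  0.971 -0.   ] yaw 1.3302 tilt [-0.0004 -0.    ] q7 [ 0.12  0.77  0.05  1.7  -0.06  0.67  1.53] F [-0.7  0.3 -1.7] w 0.063
dpos in current tool axes mm [2.3 0.2 0.4] world [ 0.4  0.1 -2.3]
rotvec [[ 2.0000e-04 -4.0000e-04  1.0000e-04]
 [-3.1414e+00 -2.0000e-04 -7.0000e-04]]
dpos in target axes [2.3 0.2 0.4]
```

Call:
{"fn": "jog_arm", "kwargs": {
  "commands": [
    [1,0,0,0,0,0],
    [1,0,0,0,0,0],
    [1,0,0,0,0,0],
    [1,0,0,0,0,0],
    [1,0,0,0,0,0],
    [0,0,0,0,0,0]
  ]
}}

```text
clock: 24.55
position: [0.6156, -0.153, 0.054]
tool_rot: [0.009, 1.569, -0.232]
force: [-1.9, 1.3, 0.2]
grip_width: 0.063
```

```bash
python3 go.py 0.6152 -0.1526 0.0545 1.33
```

```text
t 24.55 pos [ 0.6156 -0.153   0.054 ] tooly [0.238 0.971 0.   ] yaw 1.33 tilt [ 0.0017 -0.0004] q7 [ 0.12  0.77  0.05  1.7  -0.06  0.67  1.53] F [-1.9  1.3  0.2] w 0.063
dpos in current tool axes mm [-0.5  0.3 -0.4] world [-0.4  0.4  0.5]
rotvec [[ 0.0000e+00  1.7000e-03 -0.0000e+00]
 [-3.1415e+00  0.0000e+00  2.7000e-03]]
dpos in target axes [-0.5  0.3 -0.4]
```

Call:
{"fn": "jog_arm", "kwargs": {
  "commands": [
    [1,0,0,0,0,0],
    [0,0,0,0,0,0]
  ]
}}

```text
clock: 24.75
position: [0.6159, -0.1531, 0.0539]
tool_rot: [0.046, 1.568, -0.195]
force: [-1.3, -0.2, 1.6]
grip_width: 0.0632
```

Call:
{"fn": "jog_arm", "kwargs": {
  "commands": [
    [0,0,0,0,0,0],
    [0,0,0,0,0,0],
    [0,0,0,0,0,0],
    [0,0,0,0,0,0],
    [0,0,0,0,0,0],
    [-10,0,0,0,0,0],
    [-25,0,0,0,0,0],
    [-30,0,0,0,0,0],
    [-30,0,0,0,0,0],
    [-20,0,0,0,0,0],
    [0,0,0,0,0,0]
  ],
  "gripper": 0
}}

```text
clock: 25.85
position: [0.6155, -0.1531, 0.176]
tool_rot: [0.062, 1.567, -0.179]
force: [0.1, -0.2, -0.1]
grip_width: 0.0853
```

```bash
python3 wl.py round_large .6138 -.1522 w11 0.01;  python3 go.py 0.413 -0.252 0.16 1.33
```

```text
t 25.9 pos [ 0.6151 -0.153   0.1748] tooly [0.239 0.971 0.   ] yaw 1.3298 tilt [ 0.0022 -0.0004] q7 [ 0.11  0.61  0.07  1.64 -0.05  0.89  1.52] F [0.7 0.  0.1] w 0.0854
round_large [ 0.6162 -0.1532  0.    ] 0.073 [  266   177   110   128 10923] pi/2 alt
t 25.9 pos [ 0.6151 -0.153   0.1748] tooly [0.239 0.971 0.   ] yaw 1.3298 tilt [ 0.0022 -0.0004] q7 [ 0.11  0.61  0.07  1.64 -0.05  0.89  1.52] F [0.7 0.  0.1] w 0.0854
dpos in current tool axes mm [  14.4 -144.4 -172.7] world [-202.1  -99.   -14.8]
rotvec [[-2.0000e-04  2.3000e-03 -1.0000e-04]
 [ 3.1414e+00 -2.0000e-04 -3.6000e-03]]
dpos in target axes [  14.8 -144.3 -172.7]
```

View pics/w11.png

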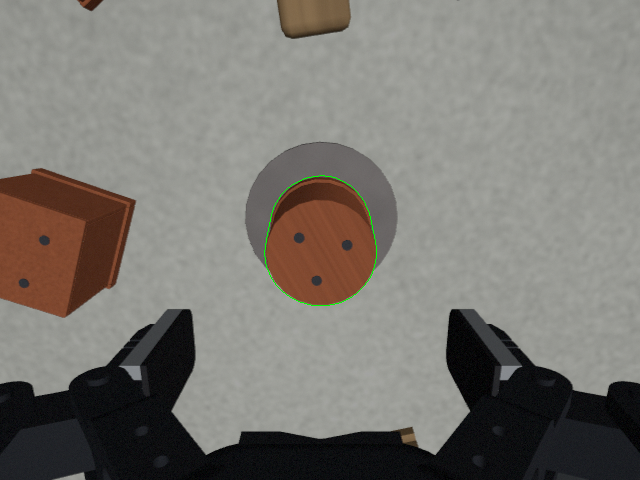

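The round stack is complete and the fitted outline matches at its proper height. Now the small square pot.

Call:
{"fn": "jog_arm", "kwargs": {
  "commands": [
    [0,-24,-28,0,0,0],
    [2,-30,-36,0,0,0],
    [3,-30,-36,0,0,0],
    [3,-30,-36,0,0,0],
    [3,-25,-30,0,0,0],
    [0,-5,-6,0,0,0],
    [0,0,0,0,0,0]
  ]
}}

```text
clock: 26.6
position: [0.4045, -0.2527, 0.1595]
tool_rot: [2.551, 1.568, 2.311]
force: [1.3, 0.2, -0.6]
grip_width: 0.0856
```

```bash
python3 wl.py square_small .413 -.252 w12;  python3 go.py 0.413 -0.252 0.15 1.33
```

```text
t 26.65 pos [ 0.405  -0.2524  0.1595] tooly [0.236 0.972 0.002] yaw 1.3322 tilt [-0.0019  0.0021] q7 [ 0.38  0.41  0.07  2.06 -0.05  0.67  1.81] F [ 0.1 -0.8 -0.2] w 0.0854
square_small [ 0.4123 -0.2523 -1.1898] 0.109 [ 273  192  101  113 6410] pi/2 alt
t 26.65 pos [ 0.405  -0.2524  0.1595] tooly [0.236 0.972 0.002] yaw 1.3322 tilt [-0.0019  0.0021] q7 [ 0.38  0.41  0.07  2.06 -0.05  0.67  1.81] F [ 0.1 -0.8 -0.2] w 0.0854
dpos in current tool axes mm [9.5 2.3 7.7] world [ 8.   0.4 -9.5]
rotvec [[ 2.2000e-03 -2.3000e-03 -1.6000e-03]
 [-3.1394e+00  2.4000e-03 -3.7000e-03]]
dpos in target axes [9.5 2.3 7.7]
```

View pics/w12.png

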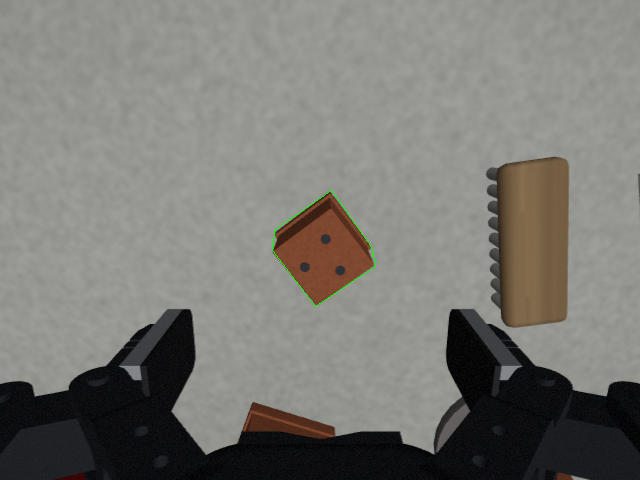

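The wrist picture shows the small square pot at (325,250) with the outline fitting. It is at (0.4123, -0.2523) with sides at yaw 0.381, so I'll turn the tool to match.

Call:
{"fn": "jog_arm", "kwargs": {
  "commands": [
    [0,0,0,0.136,0,0],
    [0,0,0,0.136,0,0],
    [0,0,0,0.136,0,0],
    [0,0,0,0.136,0,0],
    [0,0,0,0.136,0,0],
    [0,0,0,0.136,0,0],
    [0,0,0,0.136,0,0],
    [0,0,0,0,0,0]
  ]
}}

```text
clock: 27.45
position: [0.4164, -0.2458, 0.1579]
tool_rot: [2.849, 1.568, 1.636]
force: [-0.3, 0.3, 0.6]
grip_width: 0.0853
```

```bash
python3 wl.py square_small .4123 -.2523 w13;  python3 go.py 0.4123 -0.2523 0.1 0.381
```

```text
t 27.5 pos [ 0.4164 -0.2457  0.1579] tooly [0.935 0.355 0.001] yaw 0.3626 tilt [-0.0001  0.0029] q7 [ 0.16  0.44  0.33  2.06 -0.23  0.68  1.  ] F [ 0.9  0.1 -0.6] w 0.0852
square_small [ 0.4129 -0.2521  0.4179] 0.103 [ 272  200   77   91 6224] pi/2 alt
t 27.5 pos [ 0.4164 -0.2457  0.1579] tooly [0.935 0.355 0.001] yaw 0.3626 tilt [-0.0001  0.0029] q7 [ 0.16  0.44  0.33  2.06 -0.23  0.68  1.  ] F [ 0.9  0.1 -0.6] w 0.0852
dpos in current tool axes mm [57.9 -6.3  4.9] world [ -4.1  -6.6 -57.9]
rotvec [[-1.8400e-02 -2.8000e-03 -1.0000e-03]
 [ 3.1232e+00 -1.5000e-03  4.3000e-03]]
dpos in target axes [57.9 -6.3  4.6]
```

View pics/w13.png

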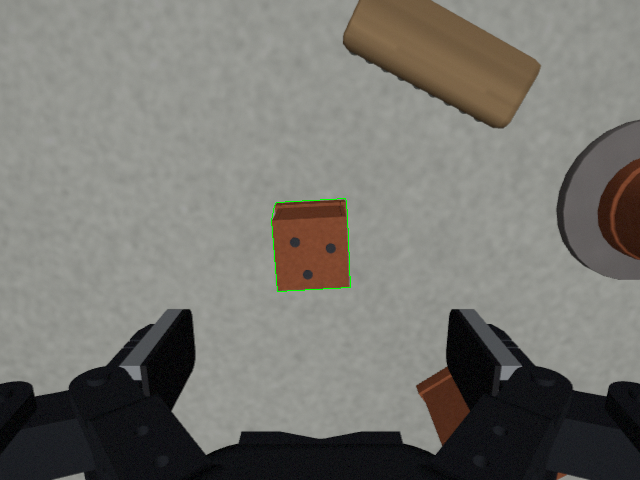

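Call:
{"fn": "jog_arm", "kwargs": {
  "commands": [
    [20,-3,3,-0.05,-0.003,-0.001],
    [20,-3,2,0,0,0],
    [10,0,0,0,0,0],
    [0,0,0,0,0,0]
  ]
}}

```text
clock: 27.9
position: [0.416, -0.2509, 0.1064]
tool_rot: [1.161, 1.569, 0.026]
force: [-0.2, 0.7, 0.2]
grip_width: 0.0859
```

```bash
python3 go.py 0.4127 -0.2522 0.031 0.415
```

```text
t 27.9 pos [ 0.416  -0.2509  0.1064] tooly [0.907 0.422 0.002] yaw 0.4353 tilt [0.002  0.0001] q7 [ 0.22  0.53  0.26  2.08 -0.25  0.55  1.1 ] F [-0.2  0.7  0.2] w 0.0859
dpos in current tool axes mm [75.4 -3.7 -0.2] world [ -3.3  -1.3 -75.4]
rotvec [[ 2.0300e-02  8.0000e-04 -1.9000e-03]
 [-3.1213e+00  2.9000e-03  1.2000e-03]]
dpos in target axes [75.4 -3.6 -0.1]
```

Call:
{"fn": "jog_arm", "kwargs": {
  "commands": [
    [10,-3,0,0.02,0.001,-0.002],
    [10,-1,0,0,0,0],
    [10,0,0,0,0,0],
    [10,0,0,0,0,0],
    [0,0,0,0,0,0]
  ]
}}

```text
clock: 28.4
position: [0.4134, -0.2524, 0.0642]
tool_rot: [1.035, 1.569, -0.119]
force: [-0.1, 0.3, 0.2]
grip_width: 0.0852
```

```bash
python3 go.py 0.4127 -0.2522 0.031 0.415
```

```text
t 28.4 pos [ 0.4134 -0.2524  0.0642] tooly [0.914 0.405 0.001] yaw 0.4171 tilt [ 0.0014 -0.0002] q7 [ 0.26  0.61  0.22  2.1  -0.29  0.45  1.12] F [-0.1  0.3  0.2] w 0.0852
dpos in current tool axes mm [33.2 -0.6 -0.5] world [ -0.7   0.2 -33.2]
rotvec [[ 2.1000e-03  7.0000e-04 -1.2000e-03]
 [-3.1395e+00  1.9000e-03  1.1000e-03]]
dpos in target axes [33.2 -0.5 -0.5]
```

Call:
{"fn": "jog_arm", "kwargs": {
  "commands": [
    [9,-0.5,-0.5,0.002,0.001,-0.001],
    [9,0,0,0,0,0],
    [9,0,0,0,0,0],
    [5,0,0,0,0,0],
    [0,0,0,0,0,0]
  ]
}}

```text
clock: 28.9
position: [0.4128, -0.2522, 0.0293]
tool_rot: [2.748, 1.57, 1.592]
force: [-0.5, 0.4, 0.4]
grip_width: 0.0852
```

Call:
{"fn": "jog_arm", "kwargs": {
  "commands": [
    [0,0,0,0,0,0],
    [0,0,0,0,0,0],
    [0,0,0,0,0,0],
    [0,0,0,0,0,0],
    [0,0,0,0,0,0],
    [0,0,0,0,0,0],
    [0,0,0,0,0,0]
  ],
  "gripper": 255,
  "newtons": 35
}}

```text
clock: 29.6
position: [0.4132, -0.2524, 0.0301]
tool_rot: [1.04, 1.57, -0.115]
force: [-0.6, -0.5, 0.0]
grip_width: 0.0436
```

```bash
python3 go.py 0.6145 0.164 0.11 0.42
```

```text
t 29.6 pos [ 0.4132 -0.2524  0.0301] tooly [0.915 0.403 0.001] yaw 0.4151 tilt [ 0.0012 -0.0001] q7 [ 0.29  0.68  0.18  2.11 -0.31  0.38  1.14] F [-0.6 -0.5  0. ] w 0.0436
dpos in current tool axes mm [ -79.7  352.2 -299.8] world [201.3 416.4  79.9]
rotvec [[-4.9000e-03  6.0000e-04 -1.0000e-03]
 [ 3.1367e+00 -1.6000e-03 -9.0000e-04]]
dpos in target axes [ -79.9  353.6 -298.1]
```

Call:
{"fn": "jog_arm", "kwargs": {
  "commands": [
    [-20,0,0,0,0,0],
    [-30,0,0,0,0,0],
    [-30,10,-8,0,0,0],
    [-20,26,-22,0,0,0],
    [0,36,-31,0,0,0],
    [0,36,-31,0,0,0],
    [0,36,-31,0,0,0],
    [0,36,-31,0,0,0],
    [0,36,-31,0,0,0],
    [0,36,-31,0,0,0],
    [0,36,-31,0,0,0],
    [0,36,-31,0,0,0],
    [0,22,-18,0,0,0],
    [0,4,-3,0,0,0],
    [0,0,0,0.143,0,0],
    [0,0,0,0.143,0,0],
    [0,0,0,0.143,0,0],
    [0,0,0,0.143,0,0],
    [0,0,0,0,0,0]
  ]
}}

```text
clock: 31.5
position: [0.6186, 0.1776, 0.1336]
tool_rot: [2.615, 1.57, 0.862]
force: [-0.6, 0.7, -1.5]
grip_width: 0.0435
```

```bash
python3 wl.py none 0 0 w14; python3 go.py 0.6145 0.164 0.07 -0.157
```

```text
t 31.55 pos [0.6186 0.1775 0.1336] tooly [ 0.984 -0.176  0.   ] yaw -0.1774 tilt [0.0003 0.0003] q7 [-0.68  0.73  0.48  1.66 -0.42  0.86 -0.2 ] F [ 0.3  0.2 -1. ] w 0.0434
t 31.55 pos [0.6186 0.1775 0.1336] tooly [ 0.984 -0.176  0.   ] yaw -0.1774 tilt [0.0003 0.0003] q7 [-0.68  0.73  0.48  1.66 -0.42  0.86 -0.2 ] F [ 0.3  0.2 -1. ] w 0.0434
dpos in current tool axes mm [63.6 -1.7 14. ] world [ -4.1 -13.5 -63.6]
rotvec [[-2.0400e-02 -3.0000e-04 -3.0000e-04]
 [ 3.1212e+00 -4.0000e-04  5.0000e-04]]
dpos in target axes [63.6 -2.  14. ]
```

View pics/w14.png

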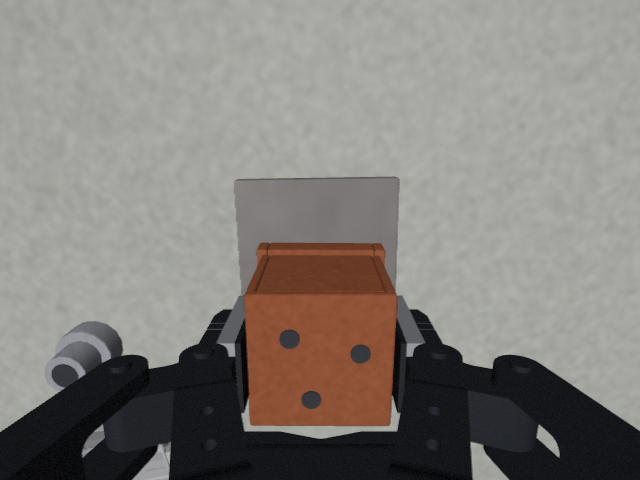

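The small square pot is held squarely above the slab, whose far edge is at rows 178-180. I'll centre it and lower it.

Call:
{"fn": "jog_arm", "kwargs": {
  "commands": [
    [10,-1,7,-0.02,0,0],
    [15,-1,7,0,0,0],
    [15,0,0,0,0,0],
    [10,0,0,0,0,0],
    [0,0,0,0,0,0]
  ]
}}

```text
clock: 32.05
position: [0.6142, 0.1628, 0.0818]
tool_rot: [2.695, 1.57, 0.985]
force: [-0.1, 0.4, -1.0]
grip_width: 0.0436
```

```bash
python3 go.py 0.6145 0.164 0.0401 -0.157
```

```text
t 32.05 pos [0.6142 0.1628 0.0818] tooly [ 0.99  -0.138  0.001] yaw -0.1389 tilt [0.0006 0.001 ] q7 [-0.63  0.79  0.43  1.7  -0.45  0.75 -0.12] F [-0.1  0.4 -1. ] w 0.0436
dpos in current tool axes mm [41.7  0.1 -1.2] world [  0.3   1.2 -41.7]
rotvec [[ 1.8100e-02 -1.1000e-03 -5.0000e-04]
 [-3.1235e+00  8.0000e-04 -1.7000e-03]]
dpos in target axes [41.7  0.1 -1.2]
```

Call:
{"fn": "jog_arm", "kwargs": {
  "commands": [
    [8,0,-1,0.018,-0.001,0],
    [8,0,0,0,0,0],
    [8,0,0,0,0,0],
    [8,0,0,0,0,0],
    [6,0,0,0,0,0],
    [0,0,0,0,0,0]
  ]
}}

```text
clock: 32.65
position: [0.6148, 0.1649, 0.0409]
tool_rot: [2.025, 1.57, 0.299]
force: [-0.3, 1.5, -1.7]
grip_width: 0.0434
```

```bash
python3 go.py 0.6145 0.164 0.0401 -0.157
```

```text
t 32.65 pos [0.6148 0.1649 0.0409] tooly [ 0.988 -0.155  0.001] yaw -0.1558 tilt [0.001  0.0003] q7 [-0.61  0.84  0.4   1.71 -0.48  0.69 -0.11] F [-0.3  1.5 -1.7] w 0.0434
dpos in current tool axes mm [ 0.8 -0.2  0.9] world [-0.3 -0.9 -0.8]
rotvec [[ 1.2000e-03 -5.0000e-04 -1.0000e-03]
 [-3.1404e+00  1.5000e-03 -8.0000e-04]]
dpos in target axes [ 0.8 -0.2  0.9]
```

Call:
{"fn": "jog_arm", "kwargs": {
  "commands": [
    [1,0,0,0,0,0],
    [1,0,0,0,0,0],
    [1,0,0,0,0,0],
    [0,0,0,0,0,0]
  ]
}}

```text
clock: 33.05
position: [0.6153, 0.1648, 0.0397]
tool_rot: [2.364, 1.569, 0.637]
force: [-0.2, -0.3, 0.7]
grip_width: 0.0438
```

```bash
python3 go.py 0.6145 0.164 0.0401 -0.157
```

```text
t 33.05 pos [0.6153 0.1648 0.0397] tooly [ 0.988 -0.155  0.002] yaw -0.156 tilt [0.0018 0.0013] q7 [-0.61  0.85  0.4   1.71 -0.48  0.68 -0.11] F [-0.2 -0.3  0.7] w 0.0438
dpos in current tool axes mm [-0.4 -0.6  0.9] world [-0.8 -0.8  0.4]
rotvec [[ 1.0000e-03 -1.6000e-03 -1.5000e-03]
 [-3.1406e+00  2.4000e-03 -2.4000e-03]]
dpos in target axes [-0.4 -0.6  0.9]
```

Call:
{"fn": "jog_arm", "kwargs": {
  "commands": [
    [1,0,0,0,0,0],
    [0,0,0,0,0,0]
  ]
}}

```text
clock: 33.25
position: [0.6156, 0.1649, 0.0397]
tool_rot: [2.344, 1.568, 0.618]
force: [-0.3, -0.5, 0.8]
grip_width: 0.0438
```

Call:
{"fn": "jog_arm", "kwargs": {
  "commands": [
    [0,0,0,0,0,0],
    [0,0,0,0,0,0],
    [0,0,0,0,0,0],
    [0,0,0,0,0,0],
    [0,0,0,0,0,0],
    [-10,0,0,0,0,0],
    [-25,0,0,0,0,0],
    [-30,0,0,0,0,0],
    [-30,0,0,0,0,0],
    [-30,0,0,0,0,0],
    [0,0,0,0,0,0]
  ],
  "gripper": 0
}}

```text
clock: 34.35
position: [0.6153, 0.164, 0.1721]
tool_rot: [2.141, 1.567, 0.413]
force: [0.3, 0.0, 0.5]
grip_width: 0.0854
```

```bash
python3 wl.py square_small .6145 .164 w15 0.01;  python3 go.py 0.578 -0.329 0.18 -0.157
python3 - <<'E'
from fit import *
st=observe(); im=grab_frame('wrist'); g=cv2.cvtColor(im,cv2.COLOR_RGB2GRAY).astype(int)
c=proj('wrist',[[.6145,.164,.01]],st)[0].astype(int); box=np.zeros((480,640),bool); box[c[1]-90:c[1]+90,c[0]-110:c[0]+110]=1
m=box&(g<np.percentile(g[box],85)*.82); m[310:]=0
nl,l,s,ce=cv2.connectedComponentsWithStats(m.astype(np.uint8)); k=1+np.argmax(s[1:,4]); m=l==k
print(s[k],fit('square_slab',{'wrist':m},(.6145,.164),0,st))
E
```

```text
t 34.4 pos [0.6145 0.164  0.1703] tooly [ 0.988 -0.156  0.001] yaw -0.1568 tilt [0.0012 0.0009] q7 [-0.68  0.68  0.51  1.66 -0.39  0.91 -0.18] F [ 0.3  0.5 -0.2] w 0.085
square_small [ 0.6154  0.1648 -0.1777] 0.092 [ 283  191   75   87 6088] pi/2 alt
t 34.4 pos [0.6145 0.164  0.1703] tooly [ 0.988 -0.156  0.001] yaw -0.1568 tilt [0.0012 0.0009] q7 [-0.68  0.68  0.51  1.66 -0.39  0.91 -0.18] F [ 0.3  0.5 -0.2] w 0.085
dpos in current tool axes mm [-10.2  40.9 492.7] world [ -36.5 -493.     9.7]
rotvec [[ 2.0000e-04 -1.1000e-03 -1.1000e-03]
 [-3.1414e+00  1.7000e-03 -1.7000e-03]]
dpos in target axes [ -9.7  41.  492.7]
[  247   151   148   140 19622] (array([0.6142, 0.1651, 1.4032]), np.float64(0.03065406776307506))
```

View pics/w15.png

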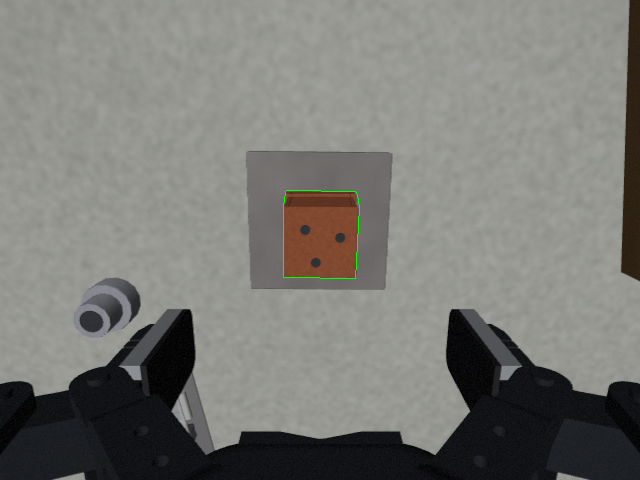

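The small square pot is centred on its slab. Now the large square one.

Call:
{"fn": "jog_arm", "kwargs": {
  "commands": [
    [-3,3,35,0,0,0],
    [-3,3,43,0,0,0],
    [-3,3,43,0,0,0],
    [0,4,43,0,0,0],
    [0,4,43,0,0,0],
    [0,4,43,0,0,0],
    [0,4,43,0,0,0],
    [0,4,43,0,0,0],
    [0,4,43,0,0,0],
    [0,4,43,0,0,0],
    [0,4,40,0,0,0],
    [0,0,24,0,0,0],
    [0,0,6,0.15,0,0],
    [0,0,0,0.15,0,0],
    [0,0,0,0,0,0]
  ]
}}

```text
clock: 35.95
position: [0.568, -0.3455, 0.1615]
tool_rot: [-1.282, 1.546, 2.974]
force: [-0.3, 0.1, -1.4]
grip_width: 0.0857
```

```bash
python3 wl.py square_large .578 -.329 w16;  python3 go.py 0.578 -0.329 0.14 -0.48
```

```text
t 36.0 pos [ 0.568  -0.3453  0.1615] tooly [ 0.9   -0.436 -0.024] yaw -0.4509 tilt [-0.0243  0.0041] q7 [ 0.12  0.76  0.56  1.56 -0.44  0.98  0.36] F [-0.7  1.2  0.6] w 0.0853
square_large [ 0.5785 -0.3285  0.9753] 0.066 [  264   139   134   140 14929] pi/2 alt
t 36.0 pos [ 0.568  -0.3453  0.1615] tooly [ 0.9   -0.436 -0.024] yaw -0.4509 tilt [-0.0243  0.0041] q7 [ 0.12  0.76  0.56  1.56 -0.44  0.98  0.36] F [-0.7  1.2  0.6] w 0.0853
dpos in current tool axes mm [ 21.3   2.4 -19.2] world [ 10.   16.3 -21.5]
rotvec [[ 0.0291  0.0072  0.0236]
 [-3.1122 -0.0367  0.0112]]
dpos in target axes [ 21.5   1.3 -19.1]
```

View pics/w16.png

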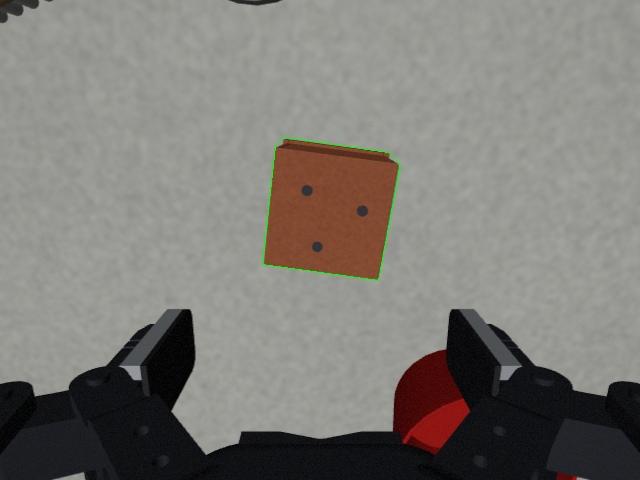

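Call:
{"fn": "jog_arm", "kwargs": {
  "commands": [
    [10,1,-10,0.07,0.007,0.024],
    [10,1,-9,0.07,0,0],
    [0,0,0,0,0,0],
    [0,0,0,0,0,0]
  ]
}}

```text
clock: 36.4
position: [0.5782, -0.3275, 0.1394]
tool_rot: [-1.107, 1.57, 3.031]
force: [-0.2, 0.3, -0.2]
grip_width: 0.0852
```

```bash
python3 wl.py square_large .578 -.329 w17;  python3 go.py 0.5785 -0.3285 0.1 -0.59
```

```text
t 36.45 pos [ 0.5783 -0.3273  0.1394] tooly [ 0.839 -0.544 -0.001] yaw -0.5753 tilt [-0.0011  0.0004] q7 [ 0.08  0.78  0.57  1.59 -0.49  0.92  0.25] F [-0.   1.3  0.3] w 0.0853
square_large [ 0.5782 -0.3288  0.9793] 0.066 [  257   181   133   144 17832] pi/2 alt
t 36.45 pos [ 0.5783 -0.3273  0.1394] tooly [ 0.839 -0.544 -0.001] yaw -0.5753 tilt [-0.0011  0.0004] q7 [ 0.08  0.78  0.57  1.59 -0.49  0.92  0.25] F [-0.   1.3  0.3] w 0.0853
dpos in current tool axes mm [39.4  0.8  0.9] world [  0.2  -1.2 -39.4]
rotvec [[ 1.4700e-02  3.0000e-04  1.2000e-03]
 [-3.1269e+00 -1.8000e-03  4.0000e-04]]
dpos in target axes [39.4  0.8  0.9]
```

View pics/w17.png

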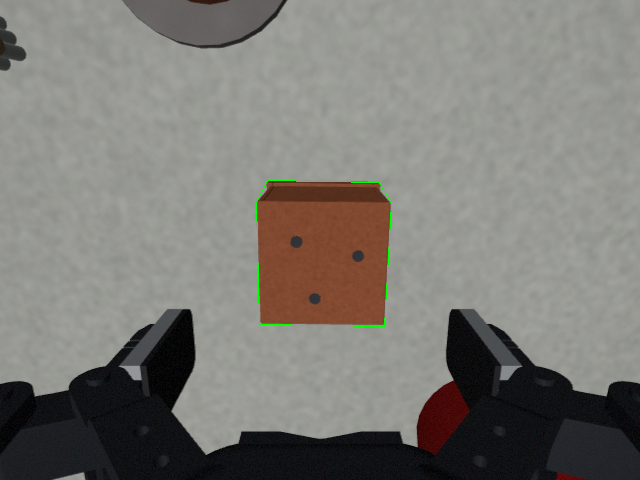

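The large square pot shows square to the jaws at (325,255). The pose agrees across both looks at (0.578, -0.3287), so I'll descend.

Call:
{"fn": "jog_arm", "kwargs": {
  "commands": [
    [9,1,1,0.01,0,0.001],
    [9,0,0,0,0,0],
    [9,0,0,0,0,0],
    [9,0,0,0,0,0],
    [4,0,0,0,0,0],
    [0,0,0,0,0,0]
  ]
}}

```text
clock: 37.05
position: [0.5778, -0.33, 0.0961]
tool_rot: [-0.393, 1.57, -2.546]
force: [-0.9, -0.0, -0.2]
grip_width: 0.0855
```

```bash
python3 go.py 0.5783 -0.3287 0.042 -0.585
```

```text
t 37.05 pos [ 0.5778 -0.33    0.0961] tooly [ 0.836 -0.549 -0.   ] yaw -0.5815 tilt [-0.0004 -0.0003] q7 [ 0.1   0.83  0.54  1.61 -0.53  0.85  0.27] F [-0.9 -0.  -0.2] w 0.0855
dpos in current tool axes mm [54.1 -0.3 -1.4] world [  0.5   1.3 -54.1]
rotvec [[ 3.5000e-03  4.0000e-04  2.0000e-04]
 [-3.1381e+00 -3.0000e-04  7.0000e-04]]
dpos in target axes [54.1 -0.3 -1.3]
```

Call:
{"fn": "jog_arm", "kwargs": {
  "commands": [
    [8,0,-1,0.003,0,0],
    [8,0,0,0,0,0],
    [8,0,0,0,0,0],
    [8,0,0,0,0,0],
    [8,0,0,0,0,0],
    [8,0,0,0,0,0],
    [4,0,0,0,0,0],
    [0,0,0,0,0,0]
  ]
}}

```text
clock: 37.85
position: [0.5785, -0.329, 0.0392]
tool_rot: [-0.622, 1.57, -2.777]
force: [0.8, -0.5, 0.8]
grip_width: 0.0854
```

```bash
python3 go.py 0.5783 -0.3287 0.042 -0.585
```

```text
t 37.85 pos [ 0.5785 -0.329   0.0392] tooly [ 0.834 -0.552 -0.   ] yaw -0.5844 tilt [-0.0005 -0.0002] q7 [ 0.13  0.9   0.49  1.63 -0.57  0.76  0.3 ] F [ 0.8 -0.5  0.8] w 0.0854
dpos in current tool axes mm [-2.8 -0.3 -0.1] world [-0.2  0.3  2.8]
rotvec [[ 6.000e-04  4.000e-04  3.000e-04]
 [-3.141e+00 -5.000e-04  7.000e-04]]
dpos in target axes [-2.8 -0.3 -0.1]
```

Call:
{"fn": "jog_arm", "kwargs": {
  "commands": [
    [0,0,0,0,0,0],
    [0,0,0,0,0,0],
    [0,0,0,0,0,0],
    [0,0,0,0,0,0],
    [0,0,0,0,0,0],
    [0,0,0,0,0,0]
  ],
  "gripper": 255,
  "newtons": 45
}}

```text
clock: 38.45
position: [0.5789, -0.3292, 0.0402]
tool_rot: [1.307, 1.57, -0.849]
force: [-0.9, 0.0, -1.7]
grip_width: 0.0655
```

```bash
python3 go.py 0.6154 0.1648 0.15 -0.585
```

```text
t 38.45 pos [ 0.5789 -0.3292  0.0402] tooly [ 0.834 -0.552  0.001] yaw -0.5844 tilt [ 0.0006 -0.0007] q7 [ 0.13  0.9   0.49  1.63 -0.57  0.76  0.3 ] F [-0.9  0.  -1.7] w 0.0655
dpos in current tool axes mm [-110.1 -242.  -432.2] world [ 36.5 494.  109.8]
rotvec [[ 6.000e-04  3.000e-04 -9.000e-04]
 [-3.141e+00  1.500e-03  4.000e-04]]
dpos in target axes [-109.8 -242.4 -432.1]
```

Call:
{"fn": "jog_arm", "kwargs": {
  "commands": [
    [-20,0,0,0,0,0],
    [-30,0,0,0,0,0],
    [-35,0,0,0,0,0],
    [-35,0,0,0,0,0],
    [-20,0,0,0,0,0],
    [0,0,0,0,0,0]
  ]
}}

```text
clock: 39.05
position: [0.578, -0.329, 0.1845]
tool_rot: [-1.069, 1.569, 3.059]
force: [-0.3, -0.2, -2.1]
grip_width: 0.0654
```

```bash
python3 go.py 0.6154 0.1648 0.18 -0.585; python3 wl.py none 0 0 w18
```

```text
t 39.05 pos [ 0.578  -0.329   0.1845] tooly [ 0.834 -0.552 -0.001] yaw -0.5849 tilt [-0.0016  0.0001] q7 [ 0.06  0.73  0.6   1.56 -0.47  1.    0.22] F [-0.3 -0.2 -2.1] w 0.0654
dpos in current tool axes mm [   4.5 -241.4 -432.3] world [ 37.4 493.8  -4.5]
rotvec [[ 1.0000e-04  8.0000e-04  1.4000e-03]
 [-3.1415e+00 -2.2000e-03  1.2000e-03]]
dpos in target axes [   4.5 -241.5 -432.3]
t 39.1 pos [ 0.5776 -0.3286  0.1831] tooly [ 0.834 -0.552 -0.003] yaw -0.5849 tilt [-0.0029  0.0008] q7 [ 0.06  0.73  0.6   1.56 -0.47  1.    0.22] F [-1.   0.4 -0.9] w 0.0652
```

View pics/w18.png

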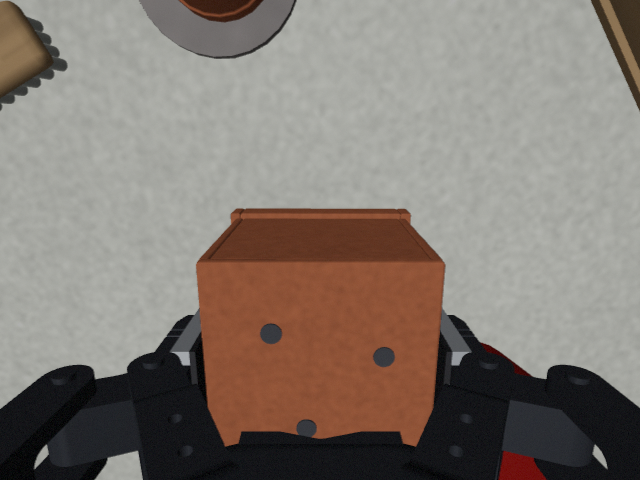

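The pot is held firmly and square to the jaws. I'll carry it over at z = 0.18, keeping the rim near 0.14 to clear the round stack.

Call:
{"fn": "jog_arm", "kwargs": {
  "commands": [
    [0,-12,-22,0,0,0],
    [0,-20,-36,0,0,0],
    [0,-22,-40,0,0,0],
    [0,-22,-40,0,0,0],
    [0,-22,-40,0,0,0],
    [0,-22,-40,0,0,0],
    [0,-22,-40,0,0,0],
    [0,-22,-40,0,0,0],
    [0,-22,-40,0,0,0],
    [0,-22,-40,0,0,0],
    [0,-20,-35,0,0,0],
    [0,-12,-18,0,0,0],
    [0,0,0,-0.142,0,0],
    [0,0,0,-0.142,0,0],
    [0,0,0,-0.142,0,0],
    [0,0,0,0,0,0]
  ]
}}

```text
clock: 40.7
position: [0.6066, 0.1857, 0.1591]
tool_rot: [-1.244, 1.542, -2.957]
force: [-0.2, -0.2, -1.5]
grip_width: 0.0654
```

```bash
python3 go.py 0.6154 0.1648 0.13 -0.165
```

```text
t 40.7 pos [0.6066 0.1857 0.1591] tooly [ 0.989 -0.142 -0.028] yaw -0.1427 tilt [-0.0286 -0.0053] q7 [-0.71  0.7   0.51  1.64 -0.41  0.93 -0.19] F [-0.2 -0.2 -1.5] w 0.0654
dpos in current tool axes mm [29.  12.5 19.2] world [  8.8 -20.9 -29.1]
rotvec [[ 0.0224  0.0097  0.0274]
 [-3.1188 -0.0428  0.0151]]
dpos in target axes [29.1 12.2 19.2]
```

Call:
{"fn": "jog_arm", "kwargs": {
  "commands": [
    [5,6,9,0.022,0.01,0.027],
    [10,6,9,0,0,0],
    [5,0,0,0,0,0],
    [0,0,0,0,0,0]
  ]
}}

```text
clock: 41.1
position: [0.6145, 0.1649, 0.1347]
tool_rot: [-1.244, 1.566, -2.992]
force: [0.2, 0.3, -0.6]
grip_width: 0.0655
```

```bash
python3 go.py 0.6154 0.1648 0.12 -0.165
```

```text
t 41.1 pos [0.6145 0.1649 0.1347] tooly [ 0.984 -0.177 -0.004] yaw -0.1775 tilt [-0.0046 -0.0007] q7 [-0.67  0.73  0.5   1.67 -0.44  0.86 -0.17] F [ 0.2  0.3 -0.6] w 0.0655
dpos in current tool axes mm [14.7  0.9 -0.1] world [  0.9  -0.1 -14.7]
rotvec [[-1.2500e-02  1.5000e-03  4.5000e-03]
 [ 3.1291e+00  7.0000e-03 -2.3000e-03]]
dpos in target axes [14.7  0.9 -0.1]
```

Call:
{"fn": "jog_arm", "kwargs": {
  "commands": [
    [7,1,0,-0.012,0.001,0.004],
    [7,0,0,0,0,0],
    [0,0,0,0,0,0]
  ]
}}

```text
clock: 41.4
position: [0.6153, 0.1655, 0.119]
tool_rot: [-1.107, 1.569, -2.843]
force: [-0.6, -0.2, -0.9]
grip_width: 0.0651
```

```bash
python3 go.py 0.6154 0.1648 0.0502 -0.165; python3 wl.py none 0 0 w19
```

```text
t 41.4 pos [0.6153 0.1655 0.119 ] tooly [ 0.986 -0.164 -0.001] yaw -0.1651 tilt [-0.0015 -0.0005] q7 [-0.67  0.75  0.49  1.68 -0.44  0.83 -0.15] F [-0.6 -0.2 -0.9] w 0.0651
dpos in current tool axes mm [68.8  0.3  0.6] world [  0.1  -0.7 -68.8]
rotvec [[-1.0000e-04  7.0000e-04  1.4000e-03]
 [ 3.1414e+00  2.2000e-03 -1.1000e-03]]
dpos in target axes [68.8  0.2  0.6]
t 41.45 pos [0.6155 0.1655 0.1194] tooly [ 0.986 -0.164 -0.001] yaw -0.165 tilt [-0.001  -0.0004] q7 [-0.67  0.75  0.49  1.68 -0.44  0.83 -0.15] F [-0.9  0.5 -1.4] w 0.0657
```

View pics/w19.png

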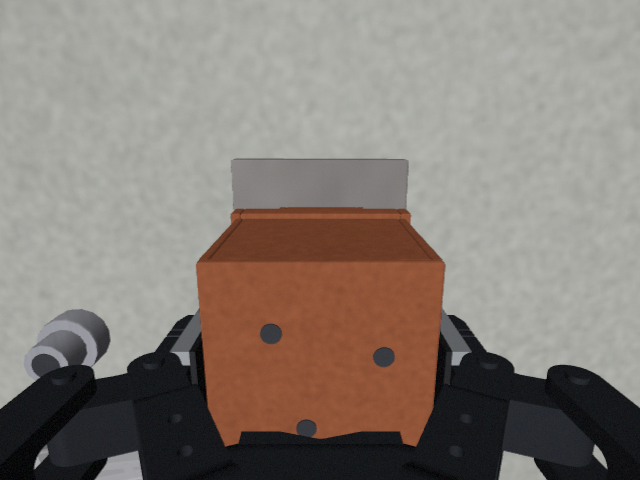

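The large pot is square to the slab and the small pot; the small rim just shows at (322,208), centred. I'll lower it.

Call:
{"fn": "jog_arm", "kwargs": {
  "commands": [
    [7,0,0.5,0,0.001,0.001],
    [7,0,0,0,0,0],
    [7,0,0,0,0,0],
    [7,0,0,0,0,0],
    [7,0,0,0,0,0],
    [0,0,0,0,0,0]
  ]
}}

```text
clock: 42.05
position: [0.6154, 0.1654, 0.0814]
tool_rot: [2.944, 1.57, 1.209]
force: [0.1, 0.8, -0.9]
grip_width: 0.0654
```

```bash
python3 go.py 0.6154 0.1648 0.0502 -0.165
```

```text
t 42.05 pos [0.6154 0.1654 0.0814] tooly [ 0.986 -0.164  0.   ] yaw -0.1648 tilt [0.0003 0.0008] q7 [-0.65  0.79  0.45  1.7  -0.47  0.76 -0.13] F [ 0.1  0.8 -0.9] w 0.0654
dpos in current tool axes mm [31.2  0.1  0.7] world [  0.   -0.6 -31.2]
rotvec [[ 2.0000e-04 -9.0000e-04 -2.0000e-04]
 [-3.1414e+00  3.0000e-04 -1.4000e-03]]
dpos in target axes [31.2  0.1  0.6]
```

Call:
{"fn": "jog_arm", "kwargs": {
  "commands": [
    [7,0,0.5,0,-0.001,0],
    [7,0,0,0,0,0],
    [7,0,0,0,0,0],
    [5,0,0,0,0,0],
    [2,0,0,0,0,0],
    [0,0,0,0,0,0]
  ]
}}

```text
clock: 42.65
position: [0.6153, 0.1648, 0.0508]
tool_rot: [0.163, 1.57, -1.573]
force: [0.8, 0.2, -0.8]
grip_width: 0.0654
```

```bash
python3 go.py 0.6154 0.1648 0.0502 -0.165
```

```text
t 42.65 pos [0.6153 0.1648 0.0508] tooly [ 0.986 -0.164  0.   ] yaw -0.165 tilt [-0.     -0.0003] q7 [-0.63  0.84  0.43  1.71 -0.49  0.71 -0.11] F [ 0.8  0.2 -0.8] w 0.0654
dpos in current tool axes mm [ 0.6  0.1 -0. ] world [ 0.1 -0.  -0.6]
rotvec [[ 0.0000e+00  3.0000e-04 -1.0000e-04]
 [-3.1415e+00  1.0000e-04  5.0000e-04]]
dpos in target axes [ 0.6  0.1 -0. ]
```

Call:
{"fn": "jog_arm", "kwargs": {
  "commands": [
    [1,0,0,0,0,0],
    [1,0,0,0,0,0],
    [1,0,0,0,0,0],
    [1,0,0,0,0,0],
    [0,0,0,0,0,0]
  ]
}}

```text
clock: 43.15
position: [0.6157, 0.1649, 0.0495]
tool_rot: [2.649, 1.569, 0.913]
force: [-0.8, -0.5, 0.3]
grip_width: 0.0655
```

Call:
{"fn": "jog_arm", "kwargs": {
  "commands": [
    [0,0,0,0,0,0],
    [0,0,0,0,0,0],
    [0,0,0,0,0,0],
    [0,0,0,0,0,0],
    [0,0,0,0,0,0],
    [-10,0,0,0,0,0],
    [-25,0,0,0,0,0],
    [-30,0,0,0,0,0],
    [-30,0,0,0,0,0],
    [-30,0,0,0,0,0],
    [0,0,0,0,0,0]
  ],
  "gripper": 0
}}

```text
clock: 44.25
position: [0.6158, 0.1641, 0.1823]
tool_rot: [2.203, 1.569, 0.466]
force: [1.1, -0.6, 0.0]
grip_width: 0.0854
```

```bash
python3 wl.py square_large .6145 .164 w20 0.01
python3 - <<'E'
from h import *
save('scene','s20')
im=cv2.imread('pics/s20.png')[160:400,60:500]; cv2.imwrite('pics/s20c.png',cv2.resize(im,None,fx=1.8,fy=1.8))
E
```

```text
t 44.3 pos [0.615  0.1642 0.1804] tooly [ 0.986 -0.165 -0.   ] yaw -0.1659 tilt [-0.0001  0.0004] q7 [-0.69  0.67  0.53  1.65 -0.4   0.94 -0.18] F [-0.2 -0.1 -0.5] w 0.0854
square_large [0.6155 0.1653 1.4181] 0.062 [  262   173   116   124 13619] pi/2 alt
```

View pics/w20.png

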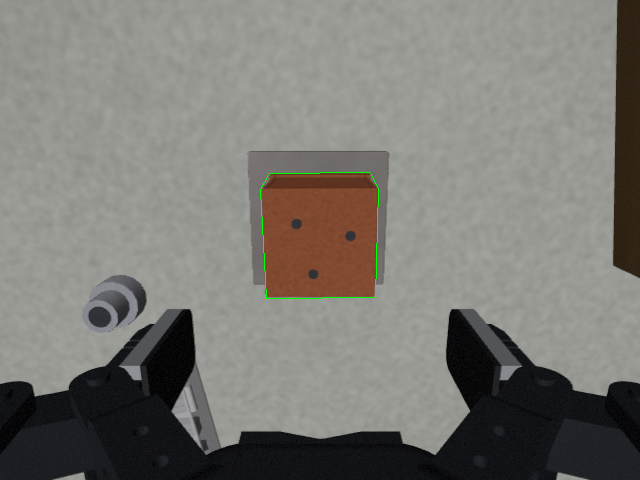

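View pics/s20c.png

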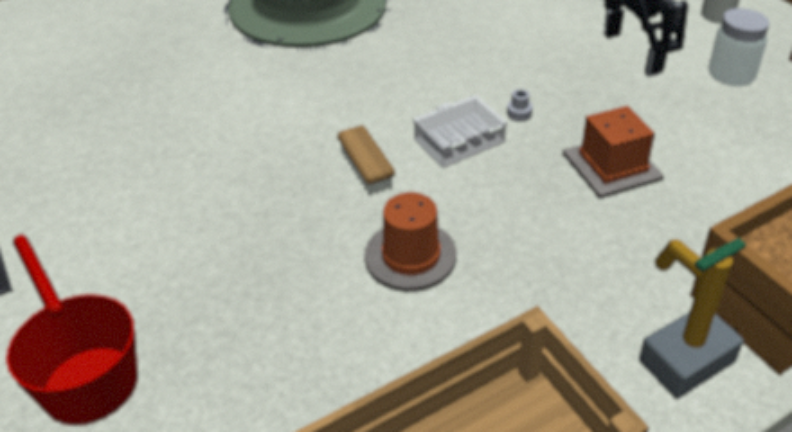

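Both stacks stand flat and centred, and the brush, dipper and jar are where they were. The gripper is open and clear, so I'll hand in.

```bash
python3 -c "
from h import *
print(bot.job_done(), observe()['clock'])"
```

```text
the job is handed in; nothing more can be done
the job is handed in; nothing more can be done
```

All five pots are put away upside down and nested: small, medium and large round on the round slab, small and large square on the square slab. I handed the job in at about 44 s on the clock, well under the 136 s limit. `bot.job_done()` gives no verdict, so the outcome below rests on my own checks.

| Pot | Off slab centre |
|---|---|
| Round small | under 1 mm |
| Round medium | about 2 mm |
| Round large | about 2.6 mm |
| Square small | about 1.2 mm |
| Square large | about 1.3 mm |

- **Seating:** each pot reached the bench-grasp height plus the 10 mm slab, within 1 mm. The fitted outlines matched pots standing upright on the slab. The contact force was small in every case, and weakest for the large square pot (0.3 N at its last touch), so there I relied on the height and the picture.
- **Alignment of the square pots:** I set the large one down within about 0.02 rad of the small one, and it went right down over it.
- **Brush, dipper and jar:** they showed no visible shift in the last scene picture. I did not measure their positions again.
- **Disagreement between looks:** the first overhead and side views disagreed on the square pots' angles, by up to about 0.2–0.4 rad. I used the close wrist-camera fits instead, which agreed to about 0.04 rad.

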